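# Take the valve head off the keeper hook and seat it in the cylinder neck

### The arm

A 7-joint arm with a two-finger parallel gripper is mounted at the origin on the work surface. World frame = base frame: x ahead of the robot, y to its left, z up, the work surface at z = 0. Lengths are in m, angles in rad, forces in N, time in s.
With the tool pointing down it reaches from about 0.425 to 0.925 m from the base axis. Payload 6.8 kg.
Tool frame: the origin (TCP) lies at the very end of the fingers, on their centre line; the grasp point (between the pads) lies 19 mm behind it; z points along the fingers, x is the direction in which the jaws open and shut, and the axes are right-handed (so a half turn about z gives the same grasp; the last joint's range is limited). The gripper opens to 85 mm and grips with 20 to 120 N. Pads are 22 mm wide; open, the fingers measure 114 mm over their backs; the gripper's body (76 mm by 85 mm) begins 54 mm behind the grasp point. The pads swing forward as they close: fully open they stand 13 mm farther back than shut.
Start: joints at [-1.353, 0.477, 0.022, 1.555, -0.011, 1.109, -0.083], TCP at [0.216, 0.64, 0.231] pointing down, gripper open.
Joint ranges: [-2.96, 2.96], [-0.34, 2.1], [-1.41, 1.46], [0.24, 2.44], [-1.37, 4.51], [0.17, 1.92], [-2.96, 2.96]. Speed limits (rad/s): [2.39, 2.39, 3.14, 3.14, 3.14, 3.14, 3.14].

### API

Orientations are given as a unit quaternion [w, x, y, z].
In Python, from plant import arm gives the robot as it stands.
- The arm moves only by the tool arm_command, never from a script. Its argument "rows" is one flat list of numbers, 7 for each row, row after row: the shift along the tool's x, y, z in m, then the turn, a rotation vector about the tool's x, y, z in units of 5 degrees (1.0 is 5 degrees), then the finger opening in m, from 0 to 0.0854. In form: [dx, dy, dz, ax, ay, az, hand, dx, dy, dz, ax, ay, az, hand, ...]. A call has exactly 10 rows; each row shifts and turns the pose as measured when the row begins, along the tool's axes as they then stand; what a row does not reach is not made up. A row lasts 1/12 s, in which the tool goes at most 41.7 mm and 7.16 degrees, less where a joint would pass 70% of its speed; a pose out of reach is approached as far as the arm can. A call is refused whole if a number of a shift passes 0.0417 or a number of a turn 1, either way. A call with a gripper value outside its range is refused whole. The fingers move at their own pace and stop on an object; "force" is the grip in N (left out, the last holds). Time passes only in rows, so rows that do not move let the fingers close, or fill a call up. It gives the time, the measured TCP pose, the force and the opening at its end, in the units of the state.
- arm.get_state(): the state, without advancing time (a new reading comes with each control period).
- arm.camera(name): name is "scene" or "top"; returns (picture, depth): 400x640x3 uint8, blue, green, red; 400x640 float32, m along the optical axis (not along the pixel's ray), 0 where there is no reading.
- arm.get_calibration(name): a dict with "mtx" (3x3 intrinsics, pixels), "R" (3x3) and "t" (3): a world point X has camera coordinates R X + t. Camera axes: x right, y down, z forward; pixel columns grow to the right and rows downward; lengths in m; the calibration is good to about 2 mm. A picture is of the moment at which its call begins. get_calibration takes no time and is no camera call.
- arm.close_job(): hands the job in, once; it reports no verdict.
The state is a dict: "t": time; "joints": joint angles; "joint_vel": joint speeds; "effort": joint torques, N m; "tool_pos": TCP position; "eef_rot": TCP orientation; "force": force on the tool from outside, world axes, zero at the start; "wrist_torque": the same for the moment, N m; "width": finger opening in m.
Only numpy, scipy, OpenCV 4.12 (cv2) and the standard library are available. Lean on these libraries where they do the work, as an engineer would, in place of code of your own. Each camera call takes 0.05 s, during which the arm holds its last target.

### The job

The nickel valve head hangs by the crossbar of its lifting yoke on the yellow hook, shut in by the hook's sprung keeper. Holding the yoke by its blue grip, gently press the crossbar back against the keeper until it is open and the bar is clear of the beak, lift it out without forcing the hook, let the keeper spring shut, then set the valve head upright with its stem fully home in the red neck in the vice and let go. Keep the gripper itself off the hook and stand, and leave the other parts where they lie.

Things in the scene. Friction and masses are not known exactly. Their poses are not given: they have to be found in the camera images.
- valve_grip (a point): Centre of the blue grip block (18 mm along x, 32 along y, 42 tall) on top of the lifting yoke; z up, y along the crossbar. Under it a strip (12 x 74 x 8 mm, underside 28 mm below this point) joins two legs (10 x 6 mm, at y = +-34 mm). Nothing stands beside the block; hung, the hook's beak top is 37 mm below this point. Whole part about 0.42 kg, hangs upright.
- valve_seat (a point): Centre of the underside of the valve body's round flange (48 mm across), 184 mm below the grip's centre on the part's own axis. Below it the brass stem goes on for 30 mm: 22 mm thick for the first 15 mm, then tapering to 12 mm at the tip.
- valve_bar (a point): Middle of the axis of the yoke's round steel crossbar (10 mm thick, along y between the legs), which rests in the hook; 64 mm straight below the grip's centre, same axes. Clear opening in the yoke from the bar's underside down to the strip above the valve is 69 mm high.
- stand: Heavy fixed hook stand; origin on the bench below the hook's mid setting; x points from the hook's nose back to the green post (axis 95 mm back, collar top 170 mm high). The yellow hook (26 mm wide) is set anywhere within +-14 mm along x on the post; this offset is NOT measured: feel for the keeper. To unhook: raise the bar past the beak, then draw the yoke off forwards (-x).
- throat (a point): On the stand, same axes: middle of the hook's flat throat floor when the offset is 0, 165 mm above the bench. In the hook's own frame from here: nose inner face x = -21 mm, front -31 mm; beak overhangs back from the nose to x = +17 mm, underside 22 and top 32 mm up; hook's underside 22 mm down. The bar's axis must be at x = +22 mm or more to rise past the beak tip; keeper stop: about +25 mm.
- keeper (a joint): Sprung keeper leaf: 0 = shut (tip at the beak tip), grows as it is pressed back (+x), hard stop 0.39 rad; springs shut itself. Hinge 16 mm below the throat floor, 49 mm long; shut, its face near the floor is at x = +21 mm of the hook. With the bar about 4 mm above the floor it takes 2 N to start, 8 N at 0.27 rad (bar clears beak), 10 N at 0.36, 11 N at the stop; less as the bar slides up. Over 17 N damages it.
- neck_mouth (a point): Centre of the mouth (top rim) of the red cylinder neck held upright in the grey lever vice, 75 mm above the bench. Bore 27 mm, rim 46 mm across, bore at least 45 mm deep. Seated, the valve's flange lies on this rim.
- collar: Loose steel collar ring, 60 mm across, 14 mm high. Bystander.
- relief: Loose bronze relief valve standing upright, 32 mm across, 56 mm tall. Bystander.
- horn: Loose grey nylon horn standing on its wide end, 72 mm across, 110 mm tall. Bystander.
- spanner: Steel spanner lying on the bench. Bystander.
- cap: Red plastic transport cap, 40 mm across, 26 mm tall. Bystander.
- gland: Brass gland nut, 30 mm across, 20 mm tall. Bystander.

How it is judged:
On the way, in this order (a step that is already met when the one before it is completed fails the run):
1. the crossbar, still low in the throat below the beak, has pressed the keeper open (value of joint keeper above 0.25 rad and z of valve_bar in the frame of stand below 0.184 m and contact force between valve and stand above 1 N), for 0.1 s.
2. the valve head is off the hook and the keeper has sprung shut (horizontal distance between valve_bar and stand above 0.06 m and value of joint keeper below 0.05 rad and contact force between valve and stand below 0.1 N), for 0.1 s.
At the end, for the whole second after the job is handed in: The valve head stands in the neck, stem fully home: flange within 3 mm of lying on the rim, within 4 mm of the neck's axis, upright within 0.06 rad, at rest and released; the keeper is shut (under 0.05 rad) (horizontal distance between valve_seat and neck_mouth below 0.004 m and z of valve_seat in the frame of neck_mouth below 0.003 m and angle between valve_seat's own z axis and vertical below 0.06 rad and linear speed of valve below 0.02 m/s and value of joint keeper below 0.05 rad); the robot touches nothing.
It fails at once if the valve head loads the hook or its keeper with more than 17 N while it presses the keeper or is raised off the throat floor, or with more than 35 N at any time (contact force between valve and stand above 35 N or (contact force between valve and stand above 17 N and (value of joint keeper above 0.03 rad or z of valve_bar in the frame of stand above 0.173 m))).
It fails at once if the gripper or arm pushes on the hook or stand (over 3 N) (contact force between any of the fingers, the arm and stand above 3 N).
It fails at once if the valve head is rammed on the neck or vice (over 40 N) (contact force between valve and vice above 40 N).
It fails at once if a bystander is moved by more than 25 mm (distance of any of collar, relief, horn, spanner, cap, gland from where it was at the start of the episode above 0.025 m).
It also fails if it takes over 59 s, if anything falls off the work surface, if the arm or the gripper's body presses on something with over 40 N, if the wrist force passes 120 N, or if a joint passes its speed limit or range.

## Working session

There is one attempt and no reset: what is moved stays moved. The work goes in short steps, Python scripts to look and compute and a tool call to move; the robot and the scene stay as the last step left them, time stands still between calls to the robot, and variables do not carry over. Pictures are saved under pics/ and viewed, and the job is handed in when it is done.

Besides the shell and the picture viewer there is one more tool, called after "Request:" in YAML: its name, and indented under it one key for each argument. arm_command: Moves the arm, as the interface text tells. Its arguments: {"type":"object","properties":{"rows":{"type":"array"},"force":{"type":"number"}},"required":["rows"]}

```bash
ls; mkdir -p pics; cat > h.py <<'E'
import numpy as np, cv2
from plant import arm
def snap(n,tag):
    p,d=arm.camera(n); cv2.imwrite(f'pics/{tag}.png',p); np.save(f'pics/{tag}.npy',d); return p,d
def world(n,u,v,d):
    c=arm.get_calibration(n); K=np.array(c['mtx']);R=np.array(c['R']);t=np.array(c['t'])
    r=np.linalg.solve(K,np.array([u,v,1.0])); return R.T@(r*d-t)
def ray_z(n,u,v,z):
    c=arm.get_calibration(n); K=np.array(c['mtx']);R=np.array(c['R']);t=np.array(c['t'])
    o=-R.T@t; r=R.T@np.linalg.solve(K,np.array([u,v,1.0])); return o+r*(z-o[2])/r[2]
def cloud(n,d):
    c=arm.get_calibration(n); K=np.array(c['mtx']);R=np.array(c['R']);t=np.array(c['t'])
    v,u=np.mgrid[0:400,0:640]; P=np.stack([u,v,np.ones_like(u)],-1)@np.linalg.inv(K).T*d[...,None]
    return (P-t)@R
E
python3 - <<'E'
from h import *
print(arm.get_state())
for n in('scene','top'):
    snap(n,n+'0'); c=arm.get_calibration(n); R=np.array(c['R']);print(n,c['mtx'],-R.T@np.array(c['t']),R)
E
```

```text
pics
{'t': 0.0, 'joints': array([-1.35311012,  0.47778734,  0.02234344,  1.55644063, -0.01149753,
        1.1092945 , -0.08308547]), 'joint_vel': array([-0.00145765,  0.00082908, -0.00085715, -0.0005703 ,  0.00087037,
       -0.00055174, -0.00038722]), 'effort': array([ 4.74536421e-06, -5.96433413e+01,  1.60779387e+00, -2.81204242e+01,
        1.24213859e-02,  9.06727393e-03,  2.61746840e-05]), 'tool_pos': array([0.21586556, 0.63893535, 0.23033891]), 'eef_rot': array([ 5.79484368e-04,  8.12410118e-01,  5.83085748e-01, -6.89649351e-04]), 'force': array([0.05790462, 0.77761612, 0.18205747]), 'wrist_torque': array([0.03182561, 0.04716406, 0.0027993 ]), 'width': 0.08565169716160274}
scene [[500.65065661   0.         325.96002646]
 [  0.         500.65065661 200.72248316]
 [  0.           0.           1.        ]] [1.44986868 0.13093343 1.20207143] [[-0.12815836  0.99169656 -0.01064767]
 [ 0.72421125  0.08624511 -0.68416362]
 [-0.67756439 -0.09539245 -0.72925083]]
top [[411.32843262   0.         318.61758392]
 [  0.         411.32843262 200.64473309]
 [  0.           0.           1.        ]] [0.37249661 0.00873054 1.34305306] [[-0.02169905 -0.99975808  0.00359687]
 [-0.99550954  0.02127498 -0.09223957]
 [ 0.09214073 -0.00558223 -0.99573035]]
```

View pics/scene0.png

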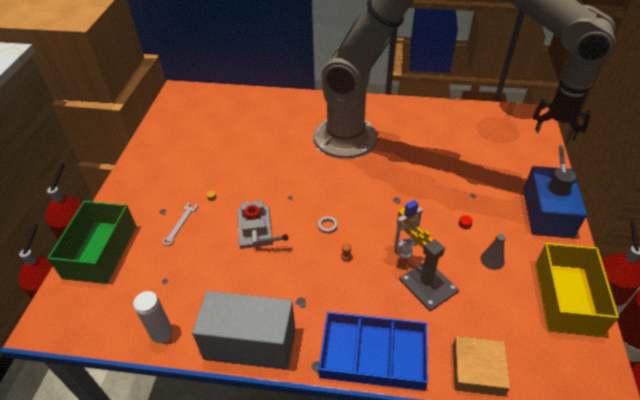

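View pics/top0.png

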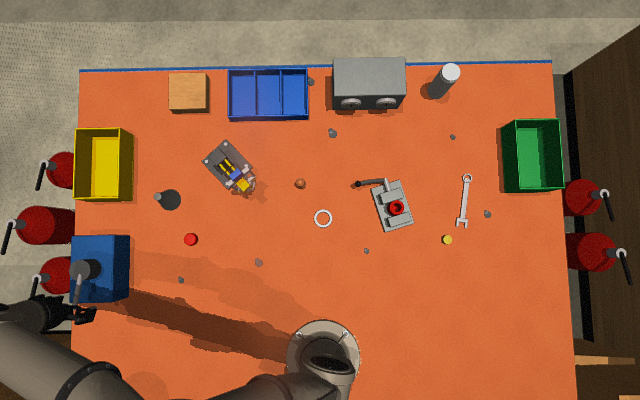

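The scene view shows the blue grip near (411,208), with the hook and stand near (425,245) and the vice with its red neck near (253,212). In the top view they are at about (237,172), (228,165) and (396,207). Next I'll zoom in and measure.

```bash
python3 - <<'E'
from h import *
s=cv2.imread('pics/scene0.png');t=cv2.imread('pics/top0.png')
a=cv2.resize(s[180:320,360:500],(560,560),interpolation=cv2.INTER_CUBIC);cv2.imwrite('pics/z1.png',a)
b=cv2.resize(t[130:210,190:310],(780,520),interpolation=cv2.INTER_CUBIC);cv2.imwrite('pics/z2.png',b)
b=np.hstack([cv2.resize(t[160:250,350:440],(390,390),interpolation=cv2.INTER_CUBIC),cv2.resize(s[180:260,220:300],(390,390),interpolation=cv2.INTER_CUBIC)]);cv2.imwrite('pics/z3.png',b)
for n,im in(('scene',s),('top',t)):
    d=np.load(f'pics/{n}0.npy');C=cloud(n,d);hsv=cv2.cvtColor(im,cv2.COLOR_BGR2HSV)
    box={'scene':(slice(180,320),slice(360,500)),'top':(slice(130,210),slice(190,310))}[n]
    def comp(m,nm):
        k,l,st,ce=cv2.connectedComponentsWithStats(m.astype(np.uint8))
        for i in range(1,k):
            if st[i,4]>8:
                P=C[(l==i)&(d>0)];print(n,nm,st[i],ce[i].round(1),np.median(P,0).round(4),P.min(0).round(3),P.max(0).round(3))
    def inb(m):
        z=np.zeros(m.shape,bool);z[box]=m[box];return z
    H,S,V=hsv[...,0],hsv[...,1],hsv[...,2]
    comp(inb((H>105)&(H<130)&(S>120)&(V>50)),'blue')
    comp(inb((H>18)&(H<33)&(S>150)&(V>80)),'yellow')
    comp(inb((S<60)&(C[...,2]>0.15)),'grey-high')
    comp(inb((S<90)&(C[...,2]>0.004)&(C[...,2]<0.05)),'base')
    r=((H<4)|(H>174))&(S>150)&(V>40)&(C[...,2]>0.05)&(C[...,2]<0.1); comp(r,'red')
E
```

```text
scene blue [406 201  11   8  62] [411.3 204.5] [0.5563 0.2262 0.2544] [0.541 0.213 0.247] [0.569 0.239 0.259]
scene blue [360 316  33   4  78] [371.8 318.1] [0.7755 0.1468 0.0466] [0.772 0.12  0.034] [0.78  0.203 0.054]
scene yellow [399 208   6   7  28] [401.7 211.1] [0.5339 0.2075 0.1979] [0.516 0.2   0.194] [0.555 0.211 0.233]
scene yellow [410 227  22  18 159] [420.8 235.4] [0.5845 0.2626 0.1657] [0.429 0.233 0.001] [0.617 0.305 0.185]
scene grey-high [416 208   6   5  22] [418.4 210. ] [0.5375 0.2487 0.2149] [0.528 0.242 0.208] [0.552 0.257 0.229]
scene grey-high [399 215   9   7  39] [402.4 217.9] [0.5691 0.2077 0.2144] [0.559 0.199 0.207] [0.58  0.22  0.218]
scene grey-high [426 241  17  13 129] [434.1 247.1] [0.6218 0.2952 0.1714] [0.602 0.275 0.163] [0.643 0.316 0.175]
scene base [482 251  18  17 162] [490.4 260.3] [0.5365 0.4783 0.0243] [0.513 0.459 0.004] [0.547 0.505 0.049]
scene base [ 400  264   57   46 1168] [428.8 287.3] [0.6401 0.3052 0.0131] [0.56  0.223 0.004] [0.708 0.379 0.043]
scene red [244 205  16  12  92] [251.3 210.3] [ 0.4696 -0.2377  0.0747] [ 0.436 -0.261
[... 438 characters left out ...]
96 0.098] [0.55  0.246 0.202]
top grey-high [208 148  18  18 184] [216.7 156.3] [0.6165 0.2934 0.17  ] [0.591 0.269 0.164] [0.641 0.32  0.177]
top grey-high [241 166   8   8  35] [244.9 169.8] [0.5668 0.2047 0.2142] [0.558 0.196 0.21 ] [0.578 0.216 0.216]
top grey-high [226 179   9   8  36] [229.9 182.4] [0.5335 0.2467 0.2135] [0.523 0.234 0.208] [0.542 0.257 0.223]
top base [217 139  35  32 409] [233.3 155.2] [0.6515 0.2788 0.0124] [0.601 0.22  0.005] [0.707 0.332 0.048]
top base [202 152  29  37 297] [216.5 171.1] [0.5999 0.3312 0.0123] [0.543 0.288 0.004] [0.662 0.381 0.022]
top red [388 200  16  15 126] [395.7 207.2] [ 0.4649 -0.2368  0.0743] [ 0.443 -0.26   0.053] [ 0.487 -0.216  0.082]
```

```bash
true
```

```text
(no output)
```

View pics/z1.png

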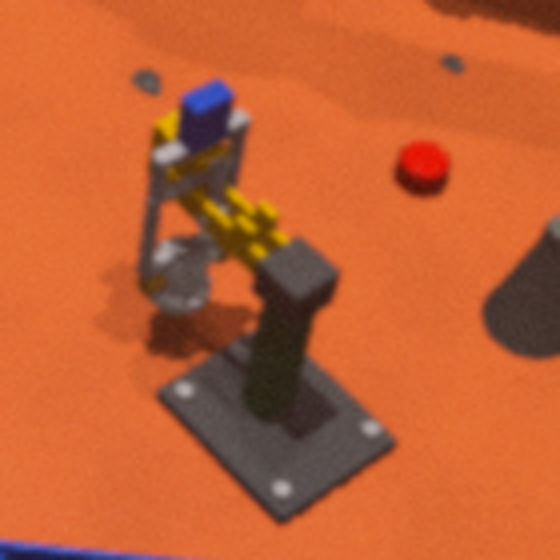

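View pics/z2.png

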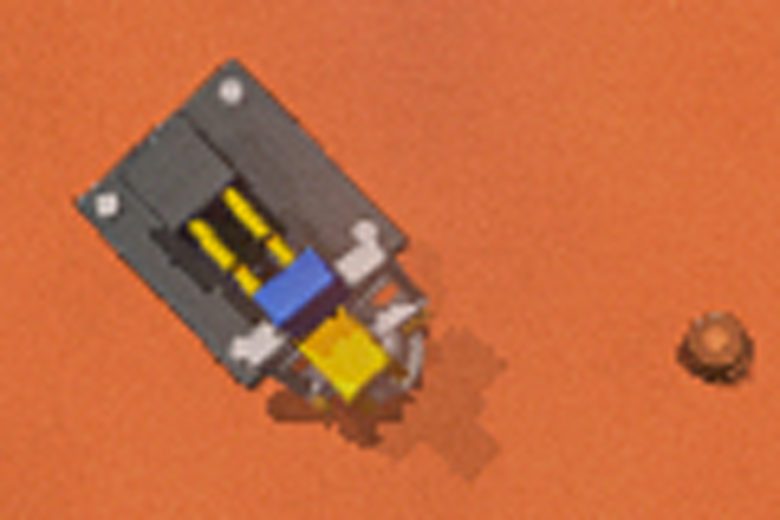

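View pics/z3.png

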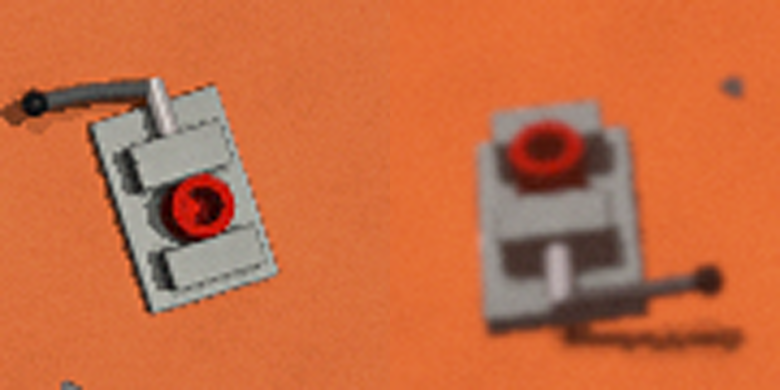

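```bash
python3 - <<'E'
from h import *
def rect(pts):
    r=cv2.minAreaRect((pts*1000).astype(np.float32)); 
    return np.round(r[0],1),np.round(r[1],1),round(r[2],1), round((cv2.boxPoints(r)/1000)[0].tolist()[0],4)
for n in('scene','top'):
    im=cv2.imread(f'pics/{n}0.png');d=np.load(f'pics/{n}0.npy');C=cloud(n,d);hsv=cv2.cvtColor(im,cv2.COLOR_BGR2HSV);H,S,V=[hsv[...,i] for i in range(3)]
    near=(np.hypot(C[...,0]-0.6,C[...,1]-0.27)<0.16)&(d>0)
    for nm,m in {'plate':near&(S<110)&(C[...,2]>0.003)&(C[...,2]<0.025),
      'grip':near&(H>105)&(H<130)&(S>110)&(C[...,2]>0.245),'colr':near&(S<60)&(C[...,2]>0.16)&(C[...,2]<0.18),
      'strip':near&(S<80)&(C[...,2]>0.205)&(C[...,2]<0.225)}.items():
        vv,uu=np.nonzero(m); zz=np.median(C[m][:,2])
        P=np.array([ray_z(n,u,v,zz)[:2] for u,v in zip(uu,vv)])
        print(n,nm,len(P),zz.round(4),rect(P),'mean',P.mean(0).round(4), 'PCA',np.degrees(np.arctan2(*np.linalg.svd(P-P.mean(0),full_matrices=False)[2][0][::-1])).round(1))
    r=((H<4)|(H>174))&(S>150)&(V>40)&(C[...,2]>0.068)&(C[...,2]<0.09)&(np.hypot(C[...,0]-.465,C[...,1]+.237)<0.05)
    vv,uu=np.nonzero(r);P=np.array([ray_z(n,u,v,0.075)[:2] for u,v in zip(uu,vv)])
    print(n,'neck',P.min(0),P.max(0),(P.min(0)+P.max(0))/2,cv2.minEnclosingCircle((P*1000).astype(np.float32)))
E
```

```text
scene plate 1232 0.0131 (array([628.8, 302.2]), array([128.7, 109.1]), 41.8, 0.5445) mean [0.6394 0.3031] PCA 67.9
scene grip 62 0.2544 (array([556.5, 227.1]), array([17.9, 30.5]), 39.2, 0.5399) mean [0.5566 0.2266] PCA -44.0
scene colr 126 0.1714 (array([621.8, 295.4]), array([34.2, 32.7]), 43.6, 0.5981) mean [0.6225 0.2953] PCA 38.2
scene strip 72 0.2144 (array([554.3, 224.6]), array([16.7, 77.1]), 38.8, 0.5236) mean [0.5586 0.2225] PCA -51.3
scene neck [ 0.44664819 -0.25909055] [ 0.49182432 -0.21402797] [ 0.46923625 -0.23655926] ((469.814697265625, -236.04420471191406), 23.305906295776367)
top plate 732 0.0123 (array([623.8, 300.8]), array([129.4, 108.3]), 43.2, 0.5395) mean [0.629  0.3009] PCA -47.6
top grip 70 0.254 (array([550.6, 225.2]), array([15.9, 30.3]), 40.1, 0.5347) mean [0.5505 0.2252] PCA 132.2
top colr 190 0.1701 (array([591.6, 262.6]), array([117.7,  56.8]), 39.8, 0.5282) mean [0.614  0.2918] PCA -136.3
top strip 74 0.2137 (array([550.2, 225.4]), array([13.6, 73.4]), 39.0, 0.5218) mean [0.5505 0.2251] PCA 129.0
top neck [ 0.44317782 -0.25921561] [ 0.48671967 -0.21539907] [ 0.46494874 -0.23730734] ((465.01531982421875, -237.30734252929688), 22.69121742248535)
```

Request:
arm_command:
  rows: [0, 0, -0.035, 0, 0, 0.8, 0.0854, 0, 0, -0.035, 0, 0, 0.8, 0.0854, 0, 0, -0.03, 0, 0, 0.8, 0.0854, 0, 0, 0, 0, 0, 0.8, 0.0854, 0, 0, 0, 0, 0, 0.8, 0.0854, 0, 0, 0, 0, 0, 0.8, 0.0854, 0, 0, 0, 0, 0, 0.8, 0.0854, 0, 0, 0, 0, 0, 0.8, 0.0854, 0, 0, 0, 0, 0, 0.2, 0.0854, 0, 0, 0, 0, 0, 0, 0.0854]
  force: 60

```text
t: 0.93
tool_pos: [0.2151, 0.6363, 0.3295]
eef_rot: [0.005, 0.949, 0.316, -0.004]
force: [-0.8, -0.5, -0.1]
width: 0.0859
```

```bash
cat >> h.py <<'E'
from scipy.spatial.transform import Rotation as Ro
def pose():
    s=arm.get_state(); q=s['eef_rot']; R=Ro.from_quat([q[1],q[2],q[3],q[0]]).as_matrix(); return s,np.array(s['tool_pos']),R
def plan(p,yaw):
    "delta in tool axes to tcp p with tool x at yaw deg, pointing down"
    s,p0,R=pose(); c,n=np.cos(np.radians(yaw)),np.sin(np.radians(yaw))
    T=np.array([[c,n,0],[n,-c,0],[0,0,-1]]).astype(float)
    rv=Ro.from_matrix(R.T@T).as_rotvec(degrees=True)/5
    print('t',round(s['t'],2),'pos',p0.round(4),'yaw',np.degrees(np.arctan2(R[1,0],R[0,0])).round(2),'tilt',R[:,2].round(4),'F',np.round(s['force'],2),'w',round(s['width'],4))
    print('shift now-axes',(R.T@(np.array(p)-p0)).round(4),'target-axes',(T.T@(np.array(p)-p0)).round(4),'turn',rv.round(2))
E
python3 -c "
from h import *
plan([.5535,.226,.33],39.3)"
```

```text
t 0.93 pos [0.2151 0.6363 0.3295] yaw 36.8 tilt [-0.0035 -0.0126 -0.9999] F [-0.76 -0.52 -0.12] w 0.0859
shift now-axes [0.0252 0.5312 0.0035] target-axes [ 2.000e-03  5.319e-01 -5.000e-04] turn [ 0.09  0.12 -0.5 ]
```

Request:
arm_command:
  rows: [0, 0.02, 0, 0, 0, -0.5, 0.0854, 0.001, 0.04, 0, 0, 0, 0, 0.0854, 0, 0.04, 0, 0, 0, 0, 0.0854, 0, 0.04, 0, 0, 0, 0, 0.0854, 0, 0.04, 0, 0, 0, 0, 0.0854, 0, 0.04, 0, 0, 0, 0, 0.0854, 0, 0.04, 0, 0, 0, 0, 0.0854, 0, 0.04, 0, 0, 0, 0, 0.0854, 0, 0.04, 0, 0, 0, 0, 0.0854, 0, 0.04, 0, 0, 0, 0, 0.0854]

```text
t: 1.77
tool_pos: [0.4588, 0.3436, 0.3266]
eef_rot: [0.005, 0.934, 0.358, -0.008]
force: [1.2, 0.4, 0.8]
width: 0.0857
```

```bash
python3 -c "
from h import *
plan([.5535,.226,.33],39.3)"
```

```text
t 1.77 pos [0.4588 0.3436 0.3266] yaw 41.99 tilt [-0.0108 -0.0145 -0.9998] F [1.23 0.45 0.81] w 0.0857
shift now-axes [-0.0083  0.1508 -0.0027] target-axes [-0.0012  0.151  -0.0034] turn [0.05 0.2  0.54]
```

Request:
arm_command:
  rows: [-0.001, 0.03, 0, 0, 0.2, 0.5, 0.0854, 0, 0.03, 0, 0, 0, 0, 0.0854, 0, 0.03, 0, 0, 0, 0, 0.0854, 0, 0.03, 0, 0, 0, 0, 0.0854, 0, 0.02, 0, 0, 0, 0, 0.0854, 0, 0.01, 0, 0, 0, 0, 0.0854, 0, 0, 0, 0, 0, 0, 0.0854, 0, 0, 0, 0, 0, 0, 0.0854, 0, 0, 0, 0, 0, 0, 0.0854, 0, 0, 0, 0, 0, 0, 0.0854]

```text
t: 2.6
tool_pos: [0.5619, 0.2121, 0.3263]
eef_rot: [0.004, 0.941, 0.338, 0.0]
force: [0.5, 0.2, -0.9]
width: 0.0855
```

```bash
python3 -c "
from h import *
plan([.5535,.226,.222],39.3)
for n in('scene','top'): snap(n,n+'1')
s=cv2.imread('pics/scene1.png');t=cv2.imread('pics/top1.png')
cv2.imwrite('pics/z4.png',np.hstack([cv2.resize(s[130:250,350:450],(400,480),interpolation=cv2.INTER_CUBIC),cv2.resize(t[120:220,190:280],(396,440),interpolation=cv2.INTER_CUBIC)[:440].copy() if 0 else cv2.resize(t[120:220,190:273],(398,480),interpolation=cv2.INTER_CUBIC)]))"
```

```text
t 2.6 pos [0.5619 0.2121 0.3263] yaw 39.46 tilt [ 0.0027 -0.0067 -1.    ] F [ 0.49  0.22 -0.9 ] w 0.0855
shift now-axes [ 0.0026 -0.0168  0.1042] target-axes [ 0.0023 -0.0161  0.1043] turn [0.08 0.02 0.03]
```

View pics/z4.png

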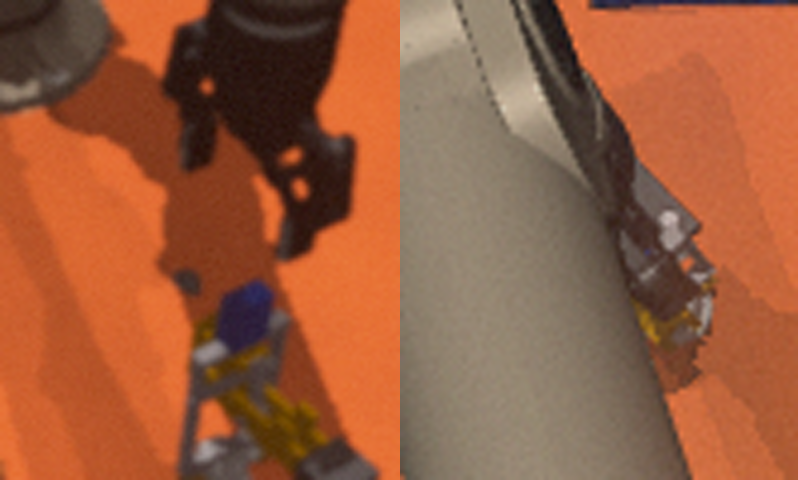

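The scene crop (left) shows the open jaws above the blue grip, with fingertips at about (399,171) and (422,194). I'll use them to check the scene camera's bias.

```bash
python3 -c "
from h import *
for z in (.3263,.339):
  a=ray_z('scene',399.2,171.2,z);b=ray_z('scene',422.5,193.7,z);print(a,b,(a+b)/2,np.hypot(*(a-b)[:2]))
C=cloud('scene',np.load('pics/scene1.npy'))
im=cv2.imread('pics/scene1.png')
for (u0,u1,v0,v1) in ((390,408,160,175),(414,432,180,197)):
  P=C[v0:v1,u0:u1].reshape(-1,3); P=P[P[:,2]>.3]; k=P[:,2]<P[:,2].min()+.012; print(len(P),P[:,2].min(),P[k].mean(0),P[k].min(0),P[k].max(0))
"
```

```text
[0.51251292 0.18749899 0.3263    ] [0.58534867 0.24575901 0.3263    ] [0.5489308 0.216629  0.3263   ] 0.09326990341082217
[0.52610599 0.18667871 0.339     ] [0.59788551 0.24409386 0.339     ] [0.56199575 0.21538628 0.339     ] 0.09191734984829264
117 0.3397220929655477 [0.52956904 0.18370432 0.3458778 ] [0.5209058  0.17270696 0.33972209] [0.53663182 0.19315962 0.35050545]
163 0.3406298356301614 [0.60478599 0.23957678 0.34757319] [0.60166437 0.23180615 0.34062984] [0.60733593 0.25323574 0.35255374]
```

Request:
arm_command:
  rows: [0.001, -0.008, 0.01, 0, 0, 0, 0.0854, 0.001, -0.006, 0.015, 0, 0, 0, 0.0854, 0, 0, 0.02, 0, 0, 0, 0.0854, 0, 0, 0.018, 0, 0, 0, 0.0854, 0, 0, 0.012, 0, 0, 0, 0.0854, 0, 0, 0.006, 0, 0, 0, 0.0854, 0, 0, 0.002, 0, 0, 0, 0.0854, 0, 0, 0, 0, 0, 0, 0.0854, 0, 0, 0, 0, 0, 0, 0.0854, 0, 0, 0, 0, 0, 0, 0.0854]

```text
t: 3.53
tool_pos: [0.5483, 0.236, 0.2373]
eef_rot: [0.001, 0.939, 0.345, 0.0]
force: [-0.1, 0.1, -0.1]
width: 0.0855
```

```bash
python3 -c "
from h import *
plan([.5535,.226,.222],39.3)
snap('scene','scene2')
s=cv2.imread('pics/scene2.png')
cv2.imwrite('pics/z5.png',cv2.resize(s[150:270,350:470],(600,600),interpolation=cv2.INTER_CUBIC))"
```

```text
t 3.53 pos [0.5483 0.236  0.2373] yaw 40.32 tilt [ 0.0018 -0.0024 -1.    ] F [-0.05  0.08 -0.11] w 0.0855
shift now-axes [-0.0025  0.0109  0.0154] target-axes [-0.0023  0.011   0.0153] turn [0.03 0.   0.2 ]
```

View pics/z5.png

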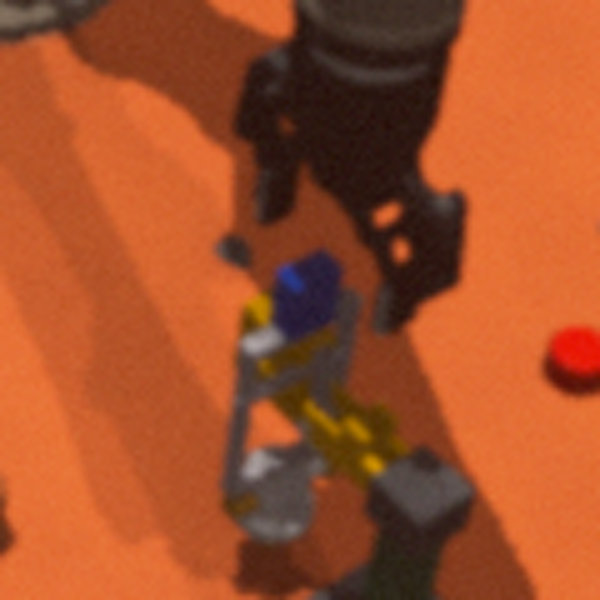

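Request:
arm_command:
  rows: [-0.001, 0.004, 0, 0, 0, 0, 0.0854, -0.001, 0.003, 0, 0, 0, 0, 0.0854, 0, 0.001, 0.002, 0, 0, 0, 0.0854, 0, 0, 0.003, 0, 0, 0, 0.0854, 0, 0, 0.002, 0, 0, 0, 0.0854, 0, 0, 0.001, 0, 0, 0, 0.0854, 0, 0, 0, 0, 0, 0, 0.0854, 0, 0, 0, 0, 0, 0, 0.0854, 0, 0, 0, 0, 0, 0, 0.0854, 0, 0, 0, 0, 0, 0, 0.0854]

```text
t: 4.42
tool_pos: [0.5541, 0.2273, 0.2309]
eef_rot: [0.001, 0.939, 0.344, 0.003]
force: [0.4, -0.4, 0.2]
width: 0.0856
```

```bash
python3 -c "
from h import *
plan([.5535,.226,.222],39.3)
snap('scene','scene3')
s=cv2.imread('pics/scene3.png')
cv2.imwrite('pics/z6.png',cv2.resize(s[150:270,350:470],(600,600),interpolation=cv2.INTER_CUBIC))"
```

```text
t 4.42 pos [0.5541 0.2273 0.2309] yaw 40.21 tilt [ 5.7e-03 -2.0e-04 -1.0e+00] F [ 0.44 -0.39  0.18] w 0.0856
shift now-axes [-0.0013  0.0006  0.0089] target-axes [-0.0013  0.0006  0.0089] turn [ 0.04 -0.05  0.18]
```

View pics/z6.png

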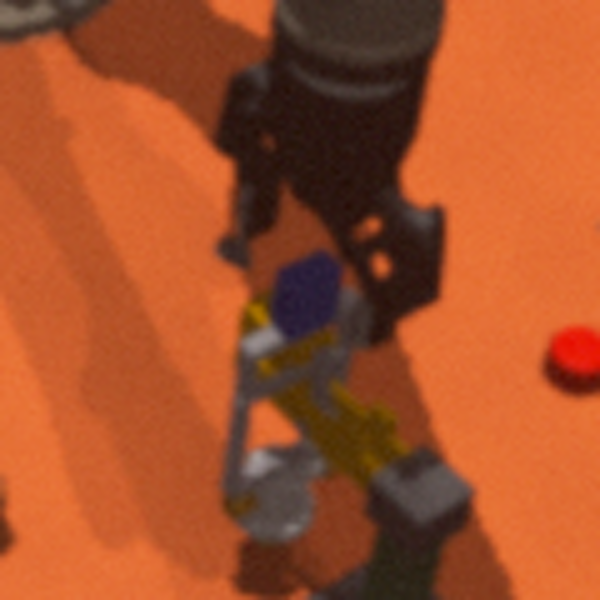

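```bash
python3 -c "
from h import *
im=cv2.imread('pics/scene3.png');d=np.load('pics/scene3.npy');C=cloud('scene',d);hsv=cv2.cvtColor(im,cv2.COLOR_BGR2HSV)
s,p,R=pose()
L=(C-p)@R
near=(np.abs(L[...,0])<.07)&(np.abs(L[...,1])<.04)
H,S,V=[hsv[...,i] for i in range(3)]
b=near&(H>105)&(H<130)&(S>100)&(V>30)&(L[...,2]>-.03)&(L[...,2]<.03)
def st(n,m):
  P=L[m]; print(n,len(P),np.percentile(P,[3,50,97],axis=0).round(4).tolist())
st('block',b)
for nm,sg in (('L',-1),('R',1)):
  m=near&~b&(V<70)&(L[...,0]*sg>.02)&(L[...,2]<.0)&(L[...,2]>-.045); 
  for z0 in (-.045,-.035,-.025,-.015): st(nm+str(z0),m&(L[...,2]>=z0)&(L[...,2]<z0+.01)) if (m&(L[...,2]>=z0)&(L[...,2]<z0+.01)).sum() else print(nm,z0,0)
"
```

```text
Traceback (most recent call last):
IndexError: index -1 is out of bounds for axis 0 with size 0
```

```bash
python3 -c "
from h import *
im=cv2.imread('pics/scene3.png');d=np.load('pics/scene3.npy');C=cloud('scene',d);hsv=cv2.cvtColor(im,cv2.COLOR_BGR2HSV)
s,p,R=pose()
L=(C-p)@R
print(hsv[207:214,408:414].tolist()[::3], L[209,411])
H,S,V=[hsv[...,i] for i in range(3)]
near=(np.abs(L[...,0])<.07)&(np.abs(L[...,1])<.05)&(d>0)
b=near&(H>105)&(H<145)&(S>80)&(np.abs(L[...,2])<.035)&(np.abs(L[...,0])<.03)
def st(n,m):
  if m.any(): P=L[m]; print(n,len(P),np.percentile(P,[3,50,97],axis=0).round(4).tolist())
st('block',b)
st('blocktop',b&(L[...,2]<-.018))
for nm,sg in (('L',-1),('R',1)):
  m=near&~b&(V<80)&(L[...,0]*sg>.02)
  for z0 in (-.055,-.045,-.035,-.025,-.015): st(nm+str(z0),m&(L[...,2]>=z0)&(L[...,2]<z0+.01))
"
```

```text
[[[134, 119, 58], [136, 106, 60], [133, 114, 58], [138, 127, 56], [134, 121, 55], [134, 118, 52]], [[136, 106, 53], [134, 125, 51], [134, 111, 60], [136, 117, 50], [136, 118, 54], [136, 115, 53]], [[136, 109, 56], [133, 121, 55], [134, 107, 55], [136, 116, 57], [135, 100, 56], [133, 123, 52]]] [ 0.00605301  0.00535853 -0.01225195]
block 144 [[-0.0047, -0.0117, -0.0253], [0.0057, 0.0035, -0.0109], [0.0085, 0.0167, 0.0118]]
blocktop 52 [[-0.0061, -0.0108, -0.026], [0.0014, 0.0023, -0.0225], [0.0084, 0.0155, -0.0187]]
L-0.055 23 [[-0.0465, -0.0093, -0.0536], [-0.0423, 0.0043, -0.0498], [-0.0391, 0.0115, -0.0455]]
L-0.045 18 [[-0.0454, -0.0095, -0.044], [-0.0419, 0.0023, -0.0412], [-0.0396, 0.0112, -0.0361]]
L-0.035 22 [[-0.0454, -0.0107, -0.0334], [-0.0417, 0.0027, -0.0296], [-0.039, 0.012, -0.0267]]
L-0.025 16 [[-0.0432, -0.0085, -0.0246], [-0.0413, 0.0011, -0.0195], [-0.0389, 0.0109, -0.016]]
L-0.015 1 [[-0.0428, 0.0025, -0.0129], [-0.0428, 0.0025, -0.0129], [-0.0428, 0.0025, -0.0129]]
R-0.055 11 [[0.0447, 0.0057, -0.0539], [0.0506, 0.0093, -0.0475], [0.0585, 0.0118, -0.0454]]
R-0.045 20 [[0.0456, -0.0008, -0.0444], [0.0527, 0.0071, -0.0406], [0.0592, 0.0113, -0.0358]]
R-0.035 24 [[0.045, -0.005, -0.0342], [0.0537, 0.0069, -0.0294], [0.0582, 0.0111, -0.0255]]
R-0.025 8 [[0.0437, -0.0011, -0.025], [0.0507, 0.008, -0.022], [0.0536, 0.0124, -0.0203]]
```

Request:
arm_command:
  rows: [0, 0.001, 0.003, 0, 0, 0.1, 0.0854, 0, 0, 0.003, 0, 0, 0, 0.0854, 0, 0, 0.002, 0, 0, 0, 0.0854, 0, 0, 0, 0, 0, 0, 0.0854, 0, 0, 0, 0, 0, 0, 0.0854, 0, 0, 0, 0, 0, 0, 0.06, 0, 0, 0, 0, 0, 0, 0.045, 0, 0, 0, 0, 0, 0, 0.035, 0, 0, 0, 0, 0, 0, 0.03, 0, 0, 0, 0, 0, 0, 0.026]
  force: 25

```text
t: 5.3
tool_pos: [0.5548, 0.2267, 0.2221]
eef_rot: [0.001, 0.941, 0.339, 0.003]
force: [0.3, -0.5, 0.2]
width: 0.0266
```

```bash
python3 -c "
from h import *
plan([.5535,.226,.222],39.3)"
```

```text
t 5.3 pos [0.5548 0.2267 0.2221] yaw 39.68 tilt [ 5.8e-03 -1.0e-04 -1.0e+00] F [ 0.33 -0.48  0.23] w 0.0266
shift now-axes [-0.0015 -0.0003  0.0001] target-axes [-0.0015 -0.0003  0.0001] turn [ 0.04 -0.05  0.08]
```

Request:
arm_command:
  rows: [0, 0, 0, 0, 0, 0, 0.022, 0, 0, 0, 0, 0, 0, 0.019, 0, 0, 0, 0, 0, 0, 0.016, 0, 0, 0, 0, 0, 0, 0.014, 0, 0, 0, 0, 0, 0, 0.01, 0, 0, 0, 0, 0, 0, 0.0, 0, 0, 0, 0, 0, 0, 0, 0, 0, 0, 0, 0, 0, 0, 0, 0, 0, 0, 0, 0, 0, 0, 0, 0, 0, 0, 0, 0]
  force: 40

```text
t: 6.13
tool_pos: [0.5543, 0.2261, 0.2222]
eef_rot: [0.001, 0.941, 0.339, 0.002]
force: [-0.9, -1.0, -0.3]
width: 0.0178
```

```bash
python3 -c "
from h import *
plan([.5535,.226,.222],39.3)"
```

```text
t 6.13 pos [0.5543 0.2261 0.2222] yaw 39.66 tilt [ 4.6e-03 -9.0e-04 -1.0e+00] F [-0.95 -0.99 -0.25] w 0.0178
shift now-axes [-0.0007 -0.0005  0.0002] target-axes [-0.0007 -0.0005  0.0002] turn [ 0.04 -0.03  0.07]
```

Request:
arm_command:
  rows: [0, 0, 0, 0, 0, 0, 0, 0, 0, -0.001, 0, 0, 0, 0, 0, 0, -0.001, 0, 0, 0, 0, 0, 0, -0.001, 0, 0, -0.2, 0, 0, 0, 0, 0, 0, -0.2, 0, 0, 0, 0, 0, 0, 0, 0, 0, 0, 0, 0, 0, 0, 0, 0, 0, 0, 0, 0, 0, 0, 0, 0, 0, 0, 0, 0, 0, 0, 0, 0, 0, 0, 0, 0]
  force: 90

```text
t: 6.97
tool_pos: [0.5527, 0.2259, 0.2227]
eef_rot: [0.001, 0.934, 0.358, -0.0]
force: [0.2, -0.4, -3.9]
width: 0.0168
```

```bash
python3 -c "
from h import *
plan([.5543,.2261,.2262],42.7)"
```

```text
t 6.97 pos [0.5527 0.2259 0.2227] yaw 41.92 tilt [ 0.001  -0.0028 -1.    ] F [ 0.18 -0.43 -3.91] w 0.0168
shift now-axes [ 0.0013  0.0009 -0.0035] target-axes [ 0.0013  0.0009 -0.0035] turn [ 0.03  0.01 -0.16]
```

Request:
arm_command:
  rows: [0, 0, -0.001, 0, 0, 0, 0, 0, 0, -0.001, 0, 0, -0.1, 0, 0, 0, -0.001, 0, 0, 0, 0, 0, 0, -0.001, 0, 0, 0, 0, 0, 0, -0.0005, 0, 0, 0, 0, 0, 0, 0, 0, 0, 0, 0, 0, 0, 0, 0, 0, 0, 0, 0, 0, 0, 0, 0, 0, 0, 0, 0, 0, 0, 0, 0, 0, 0, 0, 0, 0, 0, 0, 0]

```text
t: 7.8
tool_pos: [0.5529, 0.226, 0.2279]
eef_rot: [0.001, 0.932, 0.362, 0.0]
force: [-0.1, -0.2, -4.3]
width: 0.0167
```

```bash
cat >> h.py <<'E'
def rd(yaw=42.7,n=1):
    s,p,R=pose(); e=np.array([np.cos(np.radians(yaw)),np.sin(np.radians(yaw)),0])
    print('t',round(s['t'],2),'s_x',round(float(p@e),4),'s_y',round(float(-p[0]*e[1]+p[1]*e[0]),4),'z',p[2].round(4),'yaw',np.degrees(np.arctan2(R[1,0],R[0,0])).round(2),'tilt',R[:,2].round(4),'Fx',round(float(np.dot(s['force'],e)),2),'F',np.round(s['force'],2),'M',np.round(s['wrist_torque'],2),'w',round(s['width'],4))
E
python3 -c "
from h import *
rd()"
```

```text
t 7.8 s_x 0.5595 s_y -0.2089 z 0.2279 yaw 42.46 tilt [ 0.0014 -0.0026 -1.    ] Fx -0.21 F [-0.09 -0.21 -4.26] M [-0.04  0.   -0.03] w 0.0167
```

Request:
arm_command:
  rows: [0.001, 0, 0, 0, 0, 0, 0, 0.001, 0, 0, 0, 0, 0, 0, 0.001, 0, 0, 0, 0, 0, 0, 0.001, 0, 0, 0, 0, 0, 0, 0.001, 0, 0, 0, 0, 0, 0, 0, 0, 0, 0, 0, 0, 0, 0, 0, 0, 0, 0, 0, 0, 0, 0, 0, 0, 0, 0, 0, 0, 0, 0, 0, 0, 0, 0, 0, 0, 0, 0, 0, 0, 0]

```text
t: 8.63
tool_pos: [0.5569, 0.2298, 0.2277]
eef_rot: [0.001, 0.932, 0.362, -0.0]
force: [0.7, -0.4, -3.3]
width: 0.0168
```

```bash
python3 -c "
from h import *
rd()"
```

```text
t 8.63 s_x 0.5651 s_y -0.2088 z 0.2277 yaw 42.47 tilt [ 0.0011 -0.0028 -1.    ] Fx 0.25 F [ 0.75 -0.44 -3.33] M [-0.03  0.02  0.01] w 0.0168
```

Request:
arm_command:
  rows: [0.001, 0, 0, 0, 0, 0, 0, 0.001, 0, 0, 0, 0, 0, 0, 0.001, 0, 0, 0, 0, 0, 0, 0.001, 0, 0, 0, 0, 0, 0, 0, 0, 0, 0, 0, 0, 0, 0, 0, 0, 0, 0, 0, 0, 0, 0, 0, 0, 0, 0, 0, 0, 0, 0, 0, 0, 0, 0, 0, 0, 0, 0, 0, 0, 0, 0, 0, 0, 0, 0, 0, 0]

```text
t: 9.47
tool_pos: [0.5586, 0.2311, 0.2271]
eef_rot: [0.002, 0.932, 0.362, -0.002]
force: [-0.8, -2.2, -3.5]
width: 0.0163
```

```bash
python3 -c "
from h import *
rd()"
```

```text
t 9.47 s_x 0.5672 s_y -0.209 z 0.2271 yaw 42.43 tilt [-0.003  -0.0054 -1.    ] Fx -2.05 F [-0.76 -2.2  -3.55] M [-0.23  0.28  0.01] w 0.0163
```

Request:
arm_command:
  rows: [0.001, 0, 0, 0, 0, 0, 0, 0.001, 0, 0, 0, 0, 0, 0, 0.001, 0, 0, 0, 0, 0, 0, 0.001, 0, 0, 0, 0, 0, 0, 0.001, 0, 0, 0, 0, 0, 0, 0.001, 0, 0, 0, 0, 0, 0, 0, 0, 0, 0, 0, 0, 0, 0, 0, 0, 0, 0, 0, 0, 0, 0, 0, 0, 0, 0, 0, 0, 0, 0, 0, 0, 0, 0]

```text
t: 10.3
tool_pos: [0.5612, 0.2332, 0.2266]
eef_rot: [0.003, 0.932, 0.361, -0.006]
force: [-3.0, -1.8, -1.0]
width: 0.0169
```

```bash
python3 -c "
from h import *
rd()"
```

```text
t 10.3 s_x 0.5706 s_y -0.2092 z 0.2266 yaw 42.38 tilt [-0.0089 -0.0092 -0.9999] Fx -3.4 F [-3.01 -1.76 -1.02] M [-0.69  0.92  0.03] w 0.0169
```

Request:
arm_command:
  rows: [0.001, 0, 0, 0, 0.1, 0, 0, 0.001, 0, 0, 0, 0.1, 0, 0, 0.001, 0, 0, 0, 0.1, 0, 0, 0.001, 0, 0, 0, 0.1, 0, 0, 0.001, 0, 0, 0, 0.05, 0, 0, 0.001, 0, 0, 0, 0.05, 0, 0, 0, 0, 0, 0, 0, 0, 0, 0, 0, 0, 0, 0, 0, 0, 0, 0, 0, 0, 0, 0, 0, 0, 0, 0, 0, 0, 0, 0]

```text
t: 11.13
tool_pos: [0.5609, 0.2326, 0.2264]
eef_rot: [-0.005, 0.933, 0.361, 0.01]
force: [-4.0, -2.6, -0.1]
width: 0.0164
```

```bash
python3 -c "
from h import *
rd()"
```

```text
t 11.13 s_x 0.5699 s_y -0.2094 z 0.2264 yaw 42.27 tilt [ 0.0148  0.0169 -0.9997] Fx -4.75 F [-4.04 -2.63 -0.09] M [-0.84  1.18  0.1 ] w 0.0164
```

Request:
arm_command:
  rows: [0.0015, 0, 0, 0, 0, 0, 0, 0.0015, 0, 0, 0, 0, 0, 0, 0.0015, 0, 0, 0, 0, 0, 0, 0.0015, 0, 0, 0, 0, 0, 0, 0.0015, 0, 0, 0, 0, 0, 0, 0.001, 0, 0, 0, 0, 0, 0, 0.0005, 0, 0, 0, 0, 0, 0, 0.0005, 0, 0, 0, 0, 0, 0, 0.0005, 0, 0, 0, 0, 0, 0, 0.0005, 0, 0, 0, 0, 0, 0]

```text
t: 11.97
tool_pos: [0.5628, 0.234, 0.2264]
eef_rot: [-0.005, 0.933, 0.359, 0.003]
force: [-5.2, -4.1, 0.4]
width: 0.0171
```

```bash
python3 -c "
from h import *
rd()"
```

```text
t 11.97 s_x 0.5723 s_y -0.2097 z 0.2264 yaw 42.13 tilt [ 0.002   0.0109 -0.9999] Fx -6.63 F [-5.21 -4.14  0.4 ] M [-1.02  1.46  0.09] w 0.0171
```

Request:
arm_command:
  rows: [0.002, 0, -0.0005, 0, 0, 0, 0, 0.002, 0, -0.0005, 0, 0, 0, 0, 0.002, 0, 0, 0, 0, 0, 0, 0.002, 0, 0, 0, 0, 0, 0, 0.002, 0, 0, 0, 0, 0, 0, 0.001, 0, 0, 0, 0, 0, 0, 0.0005, 0, 0, 0, 0, 0, 0, 0.0005, 0, 0, 0, 0, 0, 0, 0.0005, 0, 0, 0, 0, 0, 0, 0.0005, 0, 0, 0, 0, 0, 0]

```text
t: 12.8
tool_pos: [0.5642, 0.2349, 0.2263]
eef_rot: [-0.003, 0.934, 0.358, -0.008]
force: [-5.1, -3.8, 0.7]
width: 0.0168
```

```bash
python3 -c "
from h import *
rd()"
```

```text
t 12.8 s_x 0.5739 s_y -0.21 z 0.2263 yaw 41.98 tilt [-1.730e-02  7.000e-04 -9.998e-01] Fx -6.26 F [-5.05 -3.75  0.72] M [-1.1   1.49  0.08] w 0.0168
```

Request:
arm_command:
  rows: [0.002, 0, -0.0005, -0.05, 0.1, -0.05, 0, 0.002, 0, -0.0005, -0.05, 0.1, -0.05, 0, 0.002, 0, -0.0005, 0, 0.1, 0, 0, 0.002, 0, -0.0005, 0, 0.1, 0, 0, 0.002, 0, 0, 0, 0.05, 0, 0, 0.002, 0, 0, 0, 0.05, 0, 0, 0.0015, 0, 0, 0, 0.05, 0, 0, 0.001, 0, 0, 0, 0.05, 0, 0, 0.001, 0, 0, 0, 0.05, 0, 0, 0.001, 0, 0, 0, 0.05, 0, 0]

```text
t: 13.63
tool_pos: [0.5648, 0.2355, 0.2261]
eef_rot: [-0.009, 0.933, 0.361, 0.008]
force: [-7.2, -5.1, 2.3]
width: 0.0166
```

```bash
python3 -c "
from h import *
rd()"
```

```text
t 13.63 s_x 0.5748 s_y -0.21 z 0.2261 yaw 42.28 tilt [ 0.008   0.0217 -0.9997] Fx -8.72 F [-7.17 -5.08  2.3 ] M [-1.33  1.87  0.1 ] w 0.0166
```

Request:
arm_command:
  rows: [0.001, 0, -0.001, 0, 0.03, 0, 0, 0.001, 0, -0.001, 0, 0.03, 0, 0, 0.001, 0, -0.0015, 0, 0.03, 0, 0, 0.001, 0, -0.0015, 0, 0.03, 0, 0, 0.0015, 0, -0.001, 0, 0.03, 0, 0, 0.0015, 0, -0.001, 0, 0.03, 0, 0, 0.0015, 0, 0, 0, 0.03, 0, 0, 0.001, 0, 0, 0, 0.03, 0, 0, 0.001, 0, 0, 0, 0.03, 0, 0, 0.001, 0, 0, 0, 0.03, 0, 0]

```text
t: 14.47
tool_pos: [0.5631, 0.2335, 0.2259]
eef_rot: [-0.011, 0.933, 0.359, 0.007]
force: [-5.9, -3.7, 1.8]
width: 0.0166
```

```bash
python3 -c "
from h import *
rd()
snap('scene','scene4')
s=cv2.imread('pics/scene4.png')
cv2.imwrite('pics/z7.png',cv2.resize(s[170:290,370:490],(600,600),interpolation=cv2.INTER_CUBIC))"
```

```text
t 14.47 s_x 0.5722 s_y -0.2102 z 0.2259 yaw 42.09 tilt [ 0.0046  0.0247 -0.9997] Fx -6.9 F [-5.94 -3.74  1.76] M [-1.06  1.57  0.11] w 0.0166
```

View pics/z7.png

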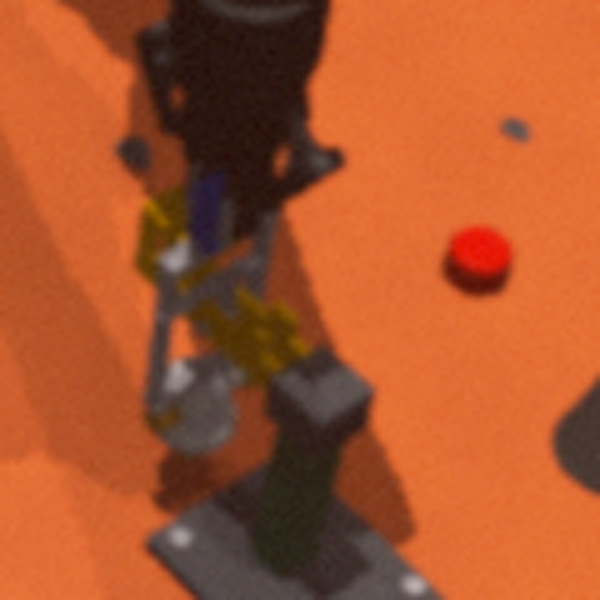

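The scene view shows the jaws still on the blue block at about (411,213). The valve hangs freely, nothing else is touched, and the leaf is hidden. Friction is holding the bar down, so I'll press harder with some lift.

Request:
arm_command:
  rows: [0.0015, 0, -0.001, 0, 0.03, 0, 0, 0.002, 0, -0.0015, 0, 0.03, 0, 0, 0.002, 0, -0.002, 0, 0.03, 0, 0, 0.002, 0, -0.002, 0, 0.03, 0, 0, 0.002, 0, -0.002, 0, 0.03, 0, 0, 0.002, 0, -0.002, 0, 0.03, 0, 0, 0.0022, 0, -0.002, 0, 0.03, 0, 0, 0.0022, 0, -0.002, 0, 0.03, 0, 0, 0.0022, 0, -0.002, 0, 0.03, 0, 0, 0.0022, 0, -0.002, 0, 0.03, 0, 0]

```text
t: 15.35
tool_pos: [0.5635, 0.234, 0.2286]
eef_rot: [-0.01, 0.934, 0.358, -0.002]
force: [-4.9, -5.2, -5.9]
width: 0.0168
```

```bash
python3 -c "
from h import *
rd()"
```

```text
t 15.35 s_x 0.5728 s_y -0.2102 z 0.2286 yaw 41.91 tilt [-0.0109  0.0173 -0.9998] Fx -7.18 F [-4.93 -5.24 -5.92] M [-1.28  1.12  0.13] w 0.0168
```

Request:
arm_command:
  rows: [0.0022, 0, -0.0005, -0.05, 0.05, -0.03, 0, 0.0024, 0, -0.0005, -0.05, 0.05, -0.03, 0, 0.0026, 0, -0.0005, -0.05, 0.05, 0, 0, 0.0026, 0, -0.0005, 0, 0.05, 0, 0, 0.0026, 0, -0.0005, 0, 0.05, 0, 0, 0.0026, 0, -0.0005, 0, 0.05, 0, 0, 0.0026, 0, -0.0005, 0, 0.05, 0, 0, 0.0026, 0, -0.0005, 0, 0.05, 0, 0, 0.0026, 0, -0.0005, 0, 0.05, 0, 0, 0.0026, 0, -0.0005, 0, 0.05, 0, 0]

```text
t: 16.18
tool_pos: [0.5671, 0.2372, 0.2279]
eef_rot: [-0.008, 0.934, 0.358, -0.0]
force: [-9.2, -5.8, 1.4]
width: 0.0169
```

```bash
python3 -c "
from h import *
rd()"
```

```text
t 16.18 s_x 0.5776 s_y -0.2103 z 0.2279 yaw 41.95 tilt [-0.0066  0.015  -0.9999] Fx -10.72 F [-9.22 -5.82  1.42] M [-1.74  2.48  0.03] w 0.0169
```

Request:
arm_command:
  rows: [0.0022, 0, -0.0015, 0, 0.04, 0, 0, 0.002, 0, -0.002, 0, 0.04, 0, 0, 0.002, 0, -0.002, 0, 0.04, 0, 0, 0.002, 0, -0.002, 0, 0.04, 0, 0, 0.002, 0, -0.002, 0, 0.04, 0, 0, 0.002, 0, -0.002, 0, 0.04, 0, 0, 0.002, 0, -0.002, 0, 0.04, 0, 0, 0.002, 0, -0.002, 0, 0.04, 0, 0, 0.002, 0, -0.002, 0, 0.04, 0, 0, 0.002, 0, -0.002, 0, 0.04, 0, 0]

```text
t: 17.02
tool_pos: [0.5645, 0.2347, 0.2297]
eef_rot: [-0.008, 0.934, 0.356, -0.01]
force: [-4.3, -4.0, -7.0]
width: 0.0167
```

```bash
python3 -c "
from h import *
rd()"
```

```text
t 17.02 s_x 0.5741 s_y -0.2104 z 0.2297 yaw 41.69 tilt [-0.0241  0.0083 -0.9997] Fx -5.81 F [-4.25 -3.95 -6.98] M [-1.17  1.14  0.08] w 0.0167
```

Request:
arm_command:
  rows: [0.0024, 0, -0.001, 0, 0.06, -0.02, 0, 0.0027, 0, -0.001, 0, 0.06, -0.02, 0, 0.003, 0, -0.001, 0, 0.06, -0.02, 0, 0.003, 0, -0.001, 0, 0.06, 0, 0, 0.003, 0, -0.0015, 0, 0.06, 0, 0, 0.003, 0, -0.0015, 0, 0.06, 0, 0, 0.003, 0, -0.002, 0, 0.06, 0, 0, 0.003, 0, -0.002, 0, 0.06, 0, 0, 0.003, 0, -0.002, 0, 0.06, 0, 0, 0.003, 0, -0.002, 0, 0.06, 0, 0]

```text
t: 17.85
tool_pos: [0.5679, 0.2371, 0.2293]
eef_rot: [-0.011, 0.934, 0.356, -0.013]
force: [-6.8, -5.6, -4.9]
width: 0.0166
```

```bash
python3 -c "
from h import *
rd()"
```

```text
t 17.85 s_x 0.5781 s_y -0.2109 z 0.2293 yaw 41.72 tilt [-0.0315  0.0123 -0.9994] Fx -8.78 F [-6.8  -5.59 -4.9 ] M [-1.62  1.77  0.16] w 0.0166
```

Request:
arm_command:
  rows: [0.003, 0, -0.0025, -0.08, 0.08, -0.02, 0, 0.003, 0, -0.003, -0.08, 0.08, -0.02, 0, 0.003, 0, -0.003, -0.08, 0.08, -0.02, 0, 0.003, 0, -0.003, -0.08, 0.08, 0, 0, 0.003, 0, -0.003, -0.04, 0.08, 0, 0, 0.003, 0, -0.003, -0.04, 0.08, 0, 0, 0.003, 0, -0.003, -0.04, 0.08, 0, 0, 0.003, 0, -0.003, 0, 0.08, 0, 0, 0.003, 0, -0.003, 0, 0.08, 0, 0, 0.003, 0, -0.003, 0, 0.08, 0, 0]

```text
t: 18.68
tool_pos: [0.5677, 0.239, 0.2365]
eef_rot: [0.002, 0.934, 0.356, -0.006]
force: [-5.3, -5.3, -6.4]
width: 0.0172
```

```bash
python3 -c "
from h import *
rd()"
```

```text
t 18.68 s_x 0.5793 s_y -0.2094 z 0.2365 yaw 41.76 tilt [-0.0095 -0.0078 -0.9999] Fx -7.52 F [-5.33 -5.3  -6.4 ] M [-1.45  1.46  0.06] w 0.0172
```

Request:
arm_command:
  rows: [0.0028, 0, -0.003, 0, 0.07, 0, 0, 0.0028, 0, -0.003, 0, 0.07, 0, 0, 0.0028, 0, -0.003, 0, 0.07, 0, 0, 0.0026, 0, -0.003, 0, 0.07, 0, 0, 0.0026, 0, -0.003, 0, 0.07, 0, 0, 0.0026, 0, -0.003, 0, 0.07, 0, 0, 0.0024, 0, -0.003, 0, 0.06, 0, 0, 0.0024, 0, -0.003, 0, 0.06, 0, 0, 0.0024, 0, -0.003, 0, 0.06, 0, 0, 0.0024, 0, -0.003, 0, 0.06, 0, 0]

```text
t: 19.52
tool_pos: [0.5706, 0.2412, 0.2485]
eef_rot: [-0.002, 0.935, 0.354, -0.004]
force: [-5.2, -5.0, -6.7]
width: 0.0165
```

```bash
python3 -c "
from h import *
rd()"
```

```text
t 19.52 s_x 0.5829 s_y -0.2096 z 0.2485 yaw 41.49 tilt [-0.0085  0.0012 -1.    ] Fx -7.16 F [-5.15 -4.98 -6.71] M [-1.35  1.39  0.11] w 0.0165
```

Request:
arm_command:
  rows: [0.0022, 0, -0.003, 0, 0.05, 0, 0, 0.002, 0, -0.003, 0, 0.05, 0, 0, 0.0018, 0, -0.003, 0, 0.04, 0, 0, 0.0015, 0, -0.003, 0, 0.04, 0, 0, 0.0012, 0, -0.003, 0, 0.03, 0, 0, 0.0005, 0, -0.002, 0, 0.02, 0, 0, 0, 0, -0.001, 0, 0, 0, 0, 0, 0, 0, 0, 0, 0, 0, 0, 0, 0, 0, 0, 0, 0, 0, 0, 0, 0, 0, 0, 0]

```text
t: 20.35
tool_pos: [0.5786, 0.2488, 0.2653]
eef_rot: [-0.006, 0.935, 0.354, 0.008]
force: [-0.6, -0.2, -3.5]
width: 0.0169
```

```bash
python3 -c "
from h import *
rd()
snap('scene','scene5')
s=cv2.imread('pics/scene5.png')
cv2.imwrite('pics/z8.png',cv2.resize(s[170:290,370:490],(600,600),interpolation=cv2.INTER_CUBIC))"
```

```text
t 20.35 s_x 0.5939 s_y -0.2096 z 0.2653 yaw 41.52 tilt [ 0.0106  0.0172 -0.9998] Fx -0.6 F [-0.6  -0.24 -3.55] M [-0.05  0.07 -0.03] w 0.0169
```

View pics/z8.png

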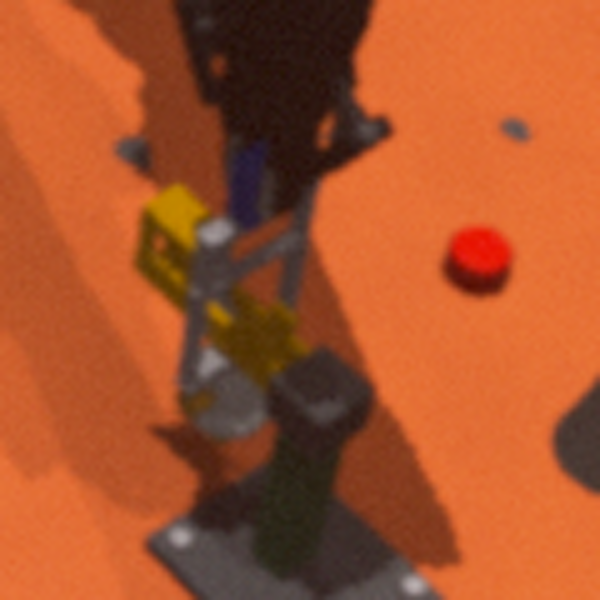

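Request:
arm_command:
  rows: [-0.003, 0, 0, 0, -0.1, 0, 0, -0.004, 0, 0.001, 0, -0.1, 0, 0, -0.005, 0, 0.002, 0, 0, 0, 0, -0.005, 0, 0.001, 0, 0, 0, 0, -0.003, 0, 0, 0, 0, 0, 0, -0.001, 0, 0, 0, 0, 0, 0, 0, 0, 0, 0, 0, 0, 0, 0, 0, 0, 0, 0, 0, 0, 0, 0, 0, 0, 0, 0, 0, 0, 0, 0, 0, 0, 0, 0]

```text
t: 21.23
tool_pos: [0.5606, 0.2327, 0.2603]
eef_rot: [-0.003, 0.935, 0.354, -0.002]
force: [0.1, -0.5, -4.1]
width: 0.0167
```

```bash
python3 -c "
from h import *
rd()"
```

```text
t 21.23 s_x 0.5698 s_y -0.2092 z 0.2603 yaw 41.49 tilt [-0.0047  0.004  -1.    ] Fx -0.27 F [ 0.13 -0.53 -4.09] M [ 0.01 -0.03 -0.02] w 0.0167
```

Request:
arm_command:
  rows: [-0.004, 0, 0, 0, 0, 0, 0, -0.007, 0, 0, 0, 0, 0, 0, -0.01, 0, 0, 0, 0, 0, 0, -0.01, 0, 0, 0, 0, 0, 0, -0.01, 0, 0, 0, 0, 0, 0, -0.01, 0, 0, 0, 0, 0, 0, -0.01, 0, 0, 0, 0, 0, 0, -0.01, 0, 0, 0, 0, 0, 0, -0.01, 0, 0, 0, 0, 0, 0, -0.01, 0, 0, 0, 0, 0, 0]

```text
t: 22.07
tool_pos: [0.4857, 0.1664, 0.2603]
eef_rot: [-0.003, 0.935, 0.354, -0.001]
force: [-0.3, 0.5, -3.6]
width: 0.017
```

```bash
python3 -c "
from h import *
rd()"
```

```text
t 22.07 s_x 0.4697 s_y -0.2071 z 0.2603 yaw 41.49 tilt [-0.0043  0.0045 -1.    ] Fx 0.13 F [-0.29  0.51 -3.62] M [ 0.01 -0.05 -0.02] w 0.017
```

Request:
arm_command:
  rows: [0, 0, -0.015, 0, 0, 0, 0, 0, 0, -0.02, 0, 0, 0, 0, 0, 0, -0.02, 0, 0, 0, 0, 0, 0, -0.012, 0, 0, 0, 0, 0, 0, -0.006, 0, 0, 0, 0, 0, 0, 0, 0, 0, 0, 0, 0, 0, 0, 0, 0, 0, 0, 0, 0, 0, 0, 0, 0, 0, 0, 0, 0, 0, 0, 0, 0, 0, 0, 0, 0, 0, 0, 0]

```text
t: 22.9
tool_pos: [0.4789, 0.1593, 0.3331]
eef_rot: [-0.003, 0.936, 0.353, -0.005]
force: [-0.1, 0.3, -2.5]
width: 0.0168
```

```bash
python3 -c "
from h import *
plan([.467,-.237,.33],41.5)
print(arm.get_state()['joints'])
for n in('scene','top'): snap(n,n+'6')
s=cv2.imread('pics/scene6.png')
cv2.imwrite('pics/z9.png',cv2.resize(s[130:270,340:480],(600,600),interpolation=cv2.INTER_CUBIC))"
```

```text
t 22.9 pos [0.4789 0.1593 0.3331] yaw 41.3 tilt [-0.0107  0.0022 -0.9999] F [-0.08  0.28 -2.54] w 0.0168
shift now-axes [-0.2704  0.2899  0.0024] target-axes [-0.2715  0.2889  0.0031] turn [-0.1   0.08 -0.04]
[-0.77982767  0.10448382  0.3733973   1.83492303 -0.04718285  1.2186922
  0.32907397]
```

View pics/z9.png

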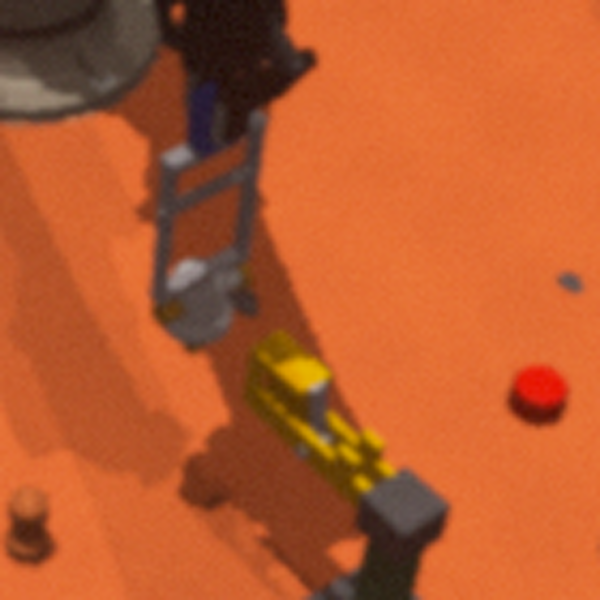

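View pics/top6.png

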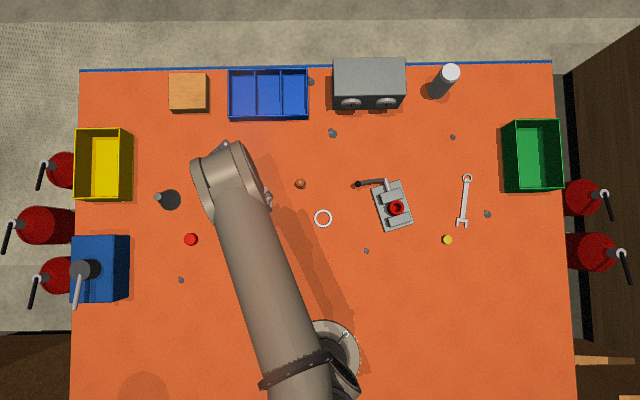

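Scene view: the hook is empty and the grey leaf is back at the beak tip, crop (318,395), so the keeper is shut. The valve head hangs from the gripper, and the bystanders in the top view have not moved. I'll carry it to the neck next.

Request:
arm_command:
  rows: [-0.012, 0.012, 0, -0.05, 0.05, 0, 0, -0.02, 0.022, 0, 0, 0, 0, 0, -0.025, 0.027, 0, 0, 0, 0, 0, -0.025, 0.027, 0, 0, 0, 0, 0, -0.025, 0.027, 0, 0, 0, 0, 0, -0.025, 0.027, 0, 0, 0, 0, 0, -0.025, 0.027, 0, 0, 0, 0, 0, -0.025, 0.027, 0, 0, 0, 0, 0, -0.02, 0.02, 0, 0, 0, 0, 0, -0.01, 0.01, 0, 0, 0, 0, 0]

```text
t: 23.83
tool_pos: [0.467, -0.1623, 0.3304]
eef_rot: [-0.001, 0.934, 0.358, -0.002]
force: [-0.6, 1.5, -3.6]
width: 0.0165
```

```bash
python3 -c "
from h import *
plan([.467,-.237,.33],41.5)"
```

```text
t 23.83 pos [ 0.467  -0.1623  0.3304] yaw 41.98 tilt [-4.3e-03  7.0e-04 -1.0e+00] F [-0.57  1.45 -3.59] w 0.0165
shift now-axes [-0.05    0.0555  0.0004] target-axes [-0.0495  0.0559  0.0004] turn [-0.04  0.03  0.09]
```

Request:
arm_command:
  rows: [-0.01, 0.011, 0, 0, 0, 0, 0, -0.01, 0.011, 0, 0, 0, 0, 0, -0.009, 0.009, 0, 0, 0, 0, 0, -0.006, 0.006, 0, 0, 0, 0, 0, -0.003, 0.003, 0, 0, 0, 0, 0, 0, 0, 0, 0, 0, 0, 0, 0, 0, 0, 0, 0, 0, 0, 0, 0, 0, 0, 0, 0, 0, 0, 0, 0, 0, 0, 0, 0, 0, 0, 0, 0, 0, 0, 0]

```text
t: 24.67
tool_pos: [0.4609, -0.226, 0.3295]
eef_rot: [-0.001, 0.935, 0.354, -0.003]
force: [0.8, 0.2, -4.1]
width: 0.0166
```

```bash
python3 -c "
from h import *
plan([.467,-.237,.33],41.5)
for n in('scene','top'): snap(n,n+'7')
s=cv2.imread('pics/scene7.png');t=cv2.imread('pics/top7.png')
cv2.imwrite('pics/z10.png',np.hstack([cv2.resize(s[80:260,200:300],(400,600) if 0 else (333,600),interpolation=cv2.INTER_CUBIC),cv2.resize(t[150:260,350:430],(436,600),interpolation=cv2.INTER_CUBIC)]))"
```

```text
t 24.67 pos [ 0.4609 -0.226   0.3295] yaw 41.49 tilt [-5.9e-03  2.0e-04 -1.0e+00] F [ 0.76  0.24 -4.06] w 0.0166
shift now-axes [-0.0028  0.0123 -0.0006] target-axes [-0.0028  0.0123 -0.0005] turn [-0.05  0.05 -0.  ]
```

View pics/z10.png

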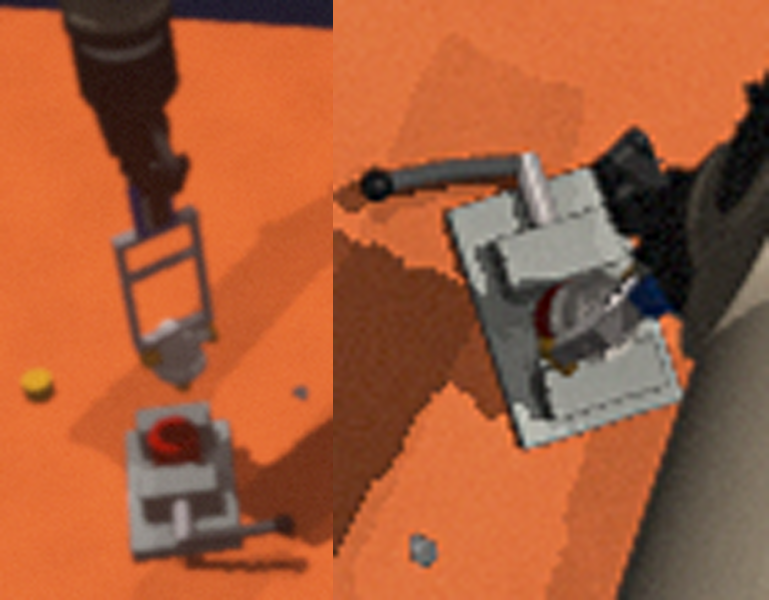

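```bash
cat > tilt.py <<'E'
from h import *
import sys
def run(n,tag,gz=0.013):
    im=cv2.imread(f'pics/{tag}.png');d=np.load(f'pics/{tag}.npy');C=cloud(n,d)
    hsv=cv2.cvtColor(im,cv2.COLOR_BGR2HSV);S=hsv[...,1];H=hsv[...,0]
    s,p,R=pose(); yaw=np.arctan2(R[1,0],R[0,0]);T=np.array([[np.cos(yaw),np.sin(yaw),0],[np.sin(yaw),-np.cos(yaw),0],[0,0,-1]])
    L=(C-p)@T
    m=(d>0)&(np.abs(L[...,0])<.05)&(np.abs(L[...,1])<.055)&(L[...,2]>0.0)&(L[...,2]<.2)&(S<90)
    for z0 in np.arange(0.0,.2,.015):
        k=m&(L[...,2]>=z0)&(L[...,2]<z0+.015)
        for nm,sel in(('-y',L[...,1]<-.02),('mid',np.abs(L[...,1])<=.02),('+y',L[...,1]>.02)):
            q=L[k&sel]
            if len(q)>4: print(n,round(z0,3),nm,len(q),'x',np.median(q[:,0]).round(4),q[:,0].min().round(4),q[:,0].max().round(4),'y',np.median(q[:,1]).round(4))
run('scene',sys.argv[1])
E
python3 tilt.py scene7
```

```text
scene 0.0 -y 13 x 0.005 0.001 0.0097 y -0.0271
scene 0.0 mid 16 x 0.0067 -0.0011 0.012 y 0.0128
scene 0.0 +y 20 x 0.0043 -0.0039 0.0107 y 0.0258
scene 0.045 -y 9 x 0.0044 0.0019 0.0065 y -0.0314
scene 0.12 -y 18 x 0.0029 -0.0018 0.007 y -0.029
scene 0.12 mid 89 x 0.0043 -0.0128 0.0219 y -0.0003
scene 0.12 +y 9 x 0.0029 -0.0057 0.0046 y 0.0237
scene 0.135 -y 17 x 0.0039 -0.0032 0.0088 y -0.0279
scene 0.135 mid 45 x 0.0139 0.0032 0.0203 y -0.0003
scene 0.15 mid 57 x 0.0152 -0.0005 0.024 y 0.0011
scene 0.165 mid 14 x 0.0183 0.0148 0.0219 y -0.0003
```

Request:
arm_command:
  rows: [-0.001, 0.004, 0, -0.05, 0.1, 0, 0, -0.001, 0.004, 0.005, 0, 0.1, 0, 0, 0, 0.003, 0.008, 0, 0, 0, 0, 0, 0, 0.009, 0, 0, 0, 0, 0, 0, 0.008, 0, 0, 0, 0, 0, 0, 0.005, 0, 0, 0, 0, 0, 0, 0.002, 0, 0, 0, 0, 0, 0, 0, 0, 0, 0, 0, 0, 0, 0, 0, 0, 0, 0, 0, 0, 0, 0, 0, 0, 0]

```text
t: 25.6
tool_pos: [0.4673, -0.2354, 0.2869]
eef_rot: [-0.003, 0.935, 0.355, 0.006]
force: [0.7, -0.8, -3.8]
width: 0.0167
```

```bash
python3 -c "
from h import *
plan([.4675,-.237,.285],41.5)
for n in('scene','top'): snap(n,n+'8')
s=cv2.imread('pics/scene8.png');t=cv2.imread('pics/top8.png')
cv2.imwrite('pics/z11.png',np.hstack([cv2.resize(s[160:250,220:280],(400,600),interpolation=cv2.INTER_CUBIC),cv2.resize(t[170:240,362:409],(400,600),interpolation=cv2.INTER_CUBIC)]))"; python3 tilt.py scene8
```

```text
t 25.6 pos [ 0.4673 -0.2354  0.2869] yaw 41.54 tilt [ 0.0088  0.0096 -0.9999] F [ 0.68 -0.81 -3.79] w 0.0167
shift now-axes [-0.0009  0.0013  0.0019] target-axes [-0.0009  0.0013  0.0019] turn [-0.02 -0.15  0.01]
scene 0.0 -y 15 x 0.0056 0.001 0.0102 y -0.0276
scene 0.0 mid 19 x 0.0078 -0.0041 0.0119 y 0.0126
scene 0.0 +y 19 x 0.004 -0.0061 0.0102 y 0.0261
scene 0.045 -y 7 x 0.0052 0.0027 0.0084 y -0.0326
scene 0.045 +y 5 x 0.004 -0.0002 0.007 y 0.025
scene 0.12 -y 17 x 0.0051 -0.0014 0.0081 y -0.0277
scene 0.12 mid 95 x 0.0063 -0.0124 0.0239 y -0.0005
scene 0.12 +y 9 x 0.0064 -0.0083 0.0095 y 0.0258
scene 0.135 -y 16 x 0.0053 -0.0029 0.0139 y -0.0275
scene 0.135 mid 41 x 0.0177 0.0039 0.0217 y 0.0009
scene 0.15 mid 60 x 0.0185 0.0042 0.0266 y 0.002
scene 0.165 mid 20 x 0.021 0.0038 0.0264 y 0.002
```

View pics/z11.png

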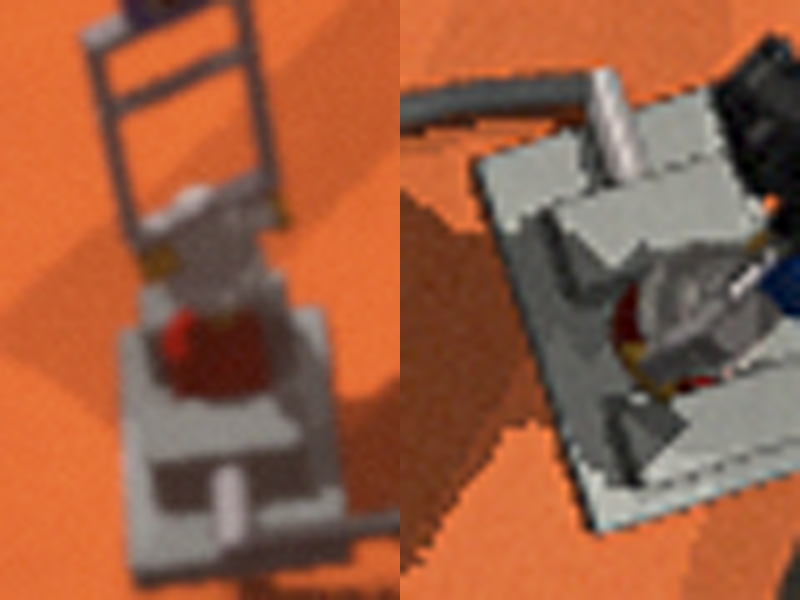

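Scene crop: the stem sits just above the red rim at crop (215,320). The valve body centre is about 2 mm off in y in the same camera. I'll correct that and lower slowly.

Request:
arm_command:
  rows: [-0.001, 0.001, 0.001, 0, 0, 0, 0, 0, 0, 0.002, 0, 0, 0, 0, 0, 0, 0.002, 0, 0, 0, 0, 0, 0, 0.003, 0, 0, 0, 0, 0, 0, 0.003, 0, 0, 0, 0, 0, 0, 0.003, 0, 0, 0, 0, 0, 0, 0.002, 0, 0, 0, 0, 0, 0, 0.001, 0, 0, 0, 0, 0, 0, 0, 0, 0, 0, 0, 0, 0, 0, 0, 0, 0, 0]

```text
t: 26.53
tool_pos: [0.4681, -0.2371, 0.2691]
eef_rot: [-0.002, 0.935, 0.355, 0.007]
force: [-0.5, 0.5, -3.2]
width: 0.0166
```

```bash
python3 -c "
from h import *
plan([.4675,-.237,.247],41.5)
print(arm.get_state()['wrist_torque'])"
```

```text
t 26.53 pos [ 0.4681 -0.2371  0.2691] yaw 41.56 tilt [ 0.0113  0.009  -0.9999] F [-0.47  0.54 -3.16] w 0.0166
shift now-axes [-0.0007 -0.0005  0.0221] target-axes [-0.0003 -0.0005  0.0221] turn [ 0.01 -0.17  0.01]
[-0.10342553 -0.00039847 -0.00156966]
```

Request:
arm_command:
  rows: [0, 0, 0.001, 0, 0, 0, 0, 0, 0, 0.002, 0, 0, 0, 0, 0, 0, 0.002, 0, 0, 0, 0, 0, 0, 0.002, 0, 0, 0, 0, 0, 0, 0.002, 0, 0, 0, 0, 0, 0, 0.002, 0, 0, 0, 0, 0, 0, 0.001, 0, 0, 0, 0, 0, 0, 0, 0, 0, 0, 0, 0, 0, 0, 0, 0, 0, 0, 0, 0, 0, 0, 0, 0, 0]

```text
t: 27.37
tool_pos: [0.4678, -0.2387, 0.2563]
eef_rot: [-0.001, 0.935, 0.354, 0.006]
force: [-0.6, -1.1, -3.9]
width: 0.0165
```

```bash
python3 -c "
from h import *
plan([.4675,-.237,.247],41.5)
print(arm.get_state()['wrist_torque'])"
```

```text
t 27.37 pos [ 0.4678 -0.2387  0.2563] yaw 41.52 tilt [ 0.0111  0.0066 -0.9999] F [-0.55 -1.09 -3.86] w 0.0165
shift now-axes [ 0.0008 -0.0015  0.0093] target-axes [ 0.0009 -0.0015  0.0093] turn [ 0.03 -0.15  0.  ]
[-0.45797722  0.192885   -0.01533224]
```

Request:
arm_command:
  rows: [0, 0, 0, 0, -0.04, 0, 0, 0, 0.0005, 0.001, 0, -0.04, 0, 0, 0, 0, 0.0015, 0, 0, 0, 0, 0, 0, 0.0015, 0, 0, 0, 0, 0, 0, 0.0015, 0, 0, 0, 0, 0, 0, 0.001, 0, 0, 0, 0, 0, 0, 0.001, 0, 0, 0, 0, 0, 0, 0, 0, 0, 0, 0, 0, 0, 0, 0, 0, 0, 0, 0, 0, 0, 0, 0, 0, 0]

```text
t: 28.2
tool_pos: [0.4687, -0.2382, 0.2478]
eef_rot: [-0.0, 0.935, 0.355, 0.003]
force: [-0.7, -0.5, -3.4]
width: 0.017
```

```bash
python3 -c "
from h import *
plan([.4675,-.237,.247],41.5)
print(arm.get_state()['wrist_torque'])"
```

```text
t 28.2 pos [ 0.4687 -0.2382  0.2478] yaw 41.55 tilt [ 0.0057  0.0026 -1.    ] F [-0.7  -0.46 -3.41] w 0.017
shift now-axes [-0.0001 -0.0017  0.0008] target-axes [-0.0001 -0.0017  0.0008] turn [ 0.02 -0.07  0.01]
[-0.17231084  0.08081493  0.04869742]
```

Almost home. I'll lower until the rim carries the weight.

Request:
arm_command:
  rows: [0, 0, 0.001, 0, 0, 0, 0, 0, 0, 0.001, 0, 0, 0, 0, 0, 0, 0.001, 0, 0, 0, 0, 0, 0, 0.0005, 0, 0, 0, 0, 0, 0, 0.0005, 0, 0, 0, 0, 0, 0, 0, 0, 0, 0, 0, 0, 0, 0, 0, 0, 0, 0, 0, 0, 0, 0, 0, 0, 0, 0, 0, 0, 0, 0, 0, 0, 0, 0, 0, 0, 0, 0, 0]

```text
t: 29.03
tool_pos: [0.4689, -0.2389, 0.2476]
eef_rot: [-0.001, 0.935, 0.354, 0.004]
force: [-2.4, 0.9, 1.1]
width: 0.0165
```

```bash
python3 -c "
from h import *
plan([.4675,-.237,.247],41.5)
print(arm.get_state()['wrist_torque'])
snap('scene','scene9')
s=cv2.imread('pics/scene9.png')
cv2.imwrite('pics/z12.png',cv2.resize(s[140:260,200:300],(500,600),interpolation=cv2.INTER_CUBIC))"
```

```text
t 29.03 pos [ 0.4689 -0.2389  0.2476] yaw 41.52 tilt [ 0.0072  0.0047 -1.    ] F [-2.36  0.9   1.08] w 0.0165
shift now-axes [ 0.0002 -0.0023  0.0006] target-axes [ 0.0002 -0.0023  0.0006] turn [ 0.01 -0.1   0.  ]
[0.01755365 0.66421565 0.03273491]
```

View pics/z12.png

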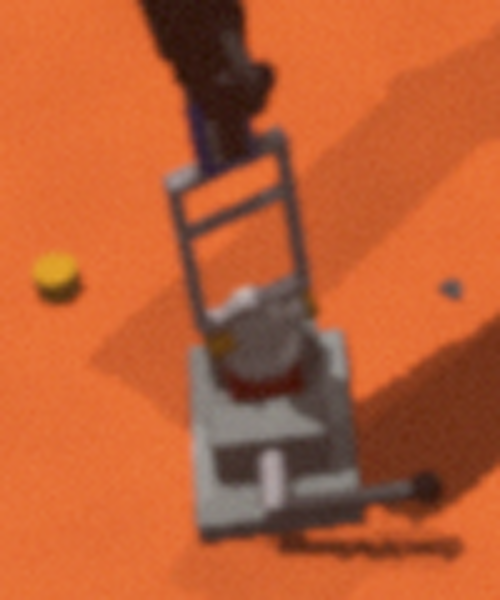

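The flange lies on the red rim, crop (260,375). The downward pull on the gripper has gone and z has stopped at the expected height. I'll let go gently.

Request:
arm_command:
  rows: [0, 0, 0, 0, 0, 0, 0.017, 0, 0, 0, 0, 0, 0, 0.018, 0, 0, 0, 0, 0, 0, 0.02, 0, 0, 0, 0, 0, 0, 0.024, 0, 0, 0, 0, 0, 0, 0.03, 0, 0, 0, 0, 0, 0, 0.04, 0, 0, 0, 0, 0, 0, 0.055, 0, 0, 0, 0, 0, 0, 0.07, 0, 0, 0, 0, 0, 0, 0.08, 0, 0, 0, 0, 0, 0, 0.08]
  force: 20

```text
t: 29.92
tool_pos: [0.4716, -0.2391, 0.2484]
eef_rot: [0.001, 0.935, 0.355, 0.007]
force: [-0.5, -0.2, 0.7]
width: 0.0799
```

```bash
python3 -c "
from h import *
plan([.4675,-.237,.247],41.5)
snap('scene','scene10')
s=cv2.imread('pics/scene10.png')
cv2.imwrite('pics/z13.png',cv2.resize(s[140:260,200:300],(500,600),interpolation=cv2.INTER_CUBIC))"; python3 tilt.py scene10
```

```text
t 29.92 pos [ 0.4716 -0.2391  0.2484] yaw 41.55 tilt [ 0.0128  0.003  -0.9999] F [-0.47 -0.23  0.75] w 0.0799
shift now-axes [-0.0017 -0.0043  0.0013] target-axes [-0.0017 -0.0043  0.0014] turn [ 0.07 -0.13  0.01]
scene 0.0 mid 18 x 0.0029 -0.0051 0.0105 y 0.0116
scene 0.0 +y 13 x 0.0015 -0.0049 0.0066 y 0.0257
scene 0.045 -y 9 x 0.0011 -0.0015 0.0061 y -0.0313
scene 0.12 -y 18 x 0.0026 -0.0074 0.0056 y -0.0293
scene 0.12 mid 79 x 0.0032 -0.0159 0.0186 y -0.0015
scene 0.12 +y 7 x 0.0017 -0.0048 0.0031 y 0.0234
scene 0.135 -y 18 x 0.0023 -0.0076 0.009 y -0.0284
scene 0.135 mid 45 x 0.0132 0.0009 0.0255 y -0.0026
scene 0.15 -y 10 x 0.003 -0.0015 0.0129 y -0.0265
scene 0.15 mid 49 x 0.0159 0.0012 0.0237 y 0.0006
scene 0.165 mid 25 x 0.0179 0.0006 0.0237 y 0.0036
scene 0.18 -y 21 x -0.0141 -0.0255 0.0441 y -0.0398
scene 0.18 mid 81 x 0.0363 0.0149 0.0496 y 0.0047
scene 0.18 +y 87 x 0.028 0.0053 0.0492 y 0.0327
scene 0.195 mid 7 x 0.0454 0.0213 0.0499 y 0.0142
scene 0.195 +y 14 x 0.0426 0.0117 0.0485 y 0.0351
```

View pics/z13.png

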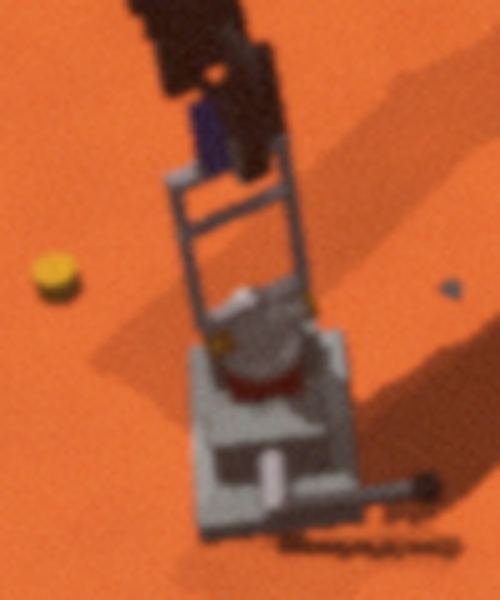

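The valve stands upright and is released: legs vertical, flange on the rim at crop (260,380). I'll back off straight up.

Request:
arm_command:
  rows: [0, 0, -0.006, 0, 0, 0, 0.0854, 0, 0, -0.012, 0, 0, 0, 0.0854, 0, 0, -0.018, 0, 0, 0, 0.0854, 0, 0, -0.02, 0, 0, 0, 0.0854, 0, 0, -0.02, 0, 0, 0, 0.0854, 0, 0, -0.015, 0, 0, 0, 0.0854, 0, 0, -0.005, 0, 0, 0, 0.0854, 0, 0, 0, 0, 0, 0, 0.0854, 0, 0, 0, 0, 0, 0, 0.0854, 0, 0, 0, 0, 0, 0, 0.0854]

```text
t: 30.8
tool_pos: [0.469, -0.2396, 0.3497]
eef_rot: [0.0, 0.935, 0.354, 0.006]
force: [-0.3, 0.1, -0.5]
width: 0.0853
```

```bash
python3 - <<'E'
from h import *
plan([.4675,-.237,.35],41.5)
for n in('scene','top'): snap(n,n+'11')
s=cv2.imread('pics/scene11.png');t=cv2.imread('pics/top11.png')
cv2.imwrite('pics/z14.png',np.hstack([cv2.resize(s[130:260,200:300],(461,600),interpolation=cv2.INTER_CUBIC),cv2.resize(s[190:300,380:440],(327,600),interpolation=cv2.INTER_CUBIC)]))
for n,im in(('scene',s),('top',t)):
    d=np.load(f'pics/{n}11.npy');C=cloud(n,d);H,S,V=[cv2.cvtColor(im,cv2.COLOR_BGR2HSV)[...,i] for i in range(3)]
    near=(np.hypot(C[...,0]-.468,C[...,1]+.237)<.06)&(d>0)
    b=near&(H>105)&(H<145)&(S>80)&(C[...,2]>.225)
    if b.any(): print(n,'block n',b.sum(),'max z',np.percentile(C[b][:,2],95).round(4),'mean top',C[b&(C[...,2]>.272)].mean(0).round(4))
    f=near&(S<70)&(C[...,2]>.085)&(C[...,2]<.14); print(n,'body',np.percentile(C[f],[2,50,98],axis=0).round(4).tolist())
E
```

```text
t 30.8 pos [ 0.469  -0.2396  0.3497] yaw 41.46 tilt [ 0.011   0.0033 -0.9999] F [-0.33  0.06 -0.52] w 0.0853
shift now-axes [ 0.0006 -0.0029 -0.0003] target-axes [ 0.0006 -0.0029 -0.0003] turn [ 0.05 -0.12 -0.01]
scene block n 28 max z 0.4929 mean top [ 0.4744 -0.2404  0.3039]
scene body [[0.4512, -0.2547, 0.0855], [0.4751, -0.2274, 0.1143], [0.4895, -0.2121, 0.1259]]
top block n 143 max z 0.6801 mean top [ 0.4716 -0.2251  0.3579]
top body [[0.4456, -0.2569, 0.0856], [0.4732, -0.229, 0.1176], [0.4905, -0.2122, 0.1277]]
```

View pics/z14.png

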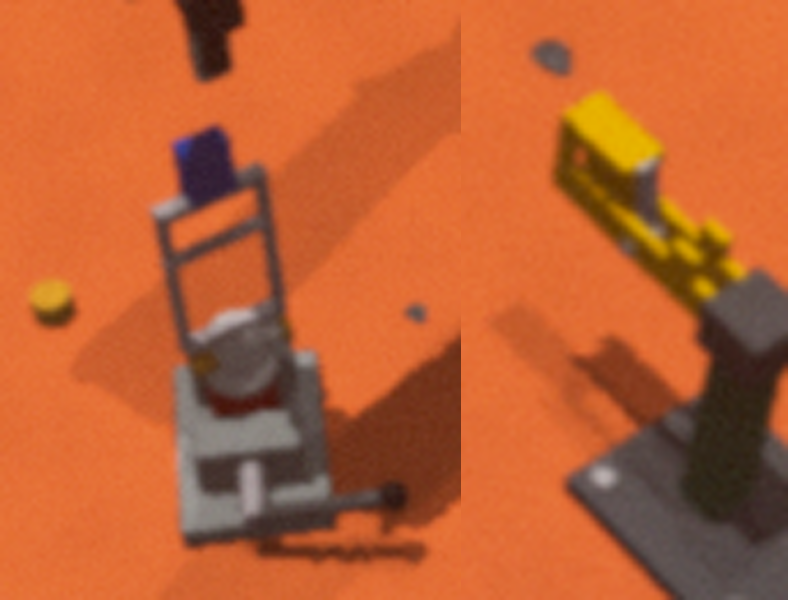

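View pics/scene11.png

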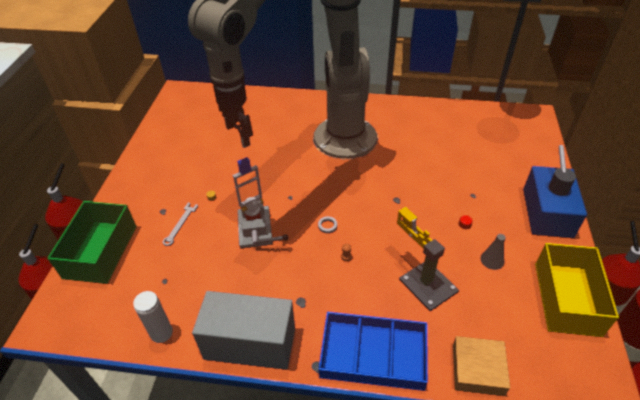

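```bash
python3 - <<'E'
from h import *
im=cv2.imread('pics/scene11.png');C=cloud('scene',np.load('pics/scene11.npy'));H,S,V=[cv2.cvtColor(im,cv2.COLOR_BGR2HSV)[...,i] for i in range(3)]
b=(H>105)&(H<145)&(S>80);b[:150]=0;b[180:]=0;b[:,:230]=0;b[:,260:]=0
print(b.sum(),np.percentile(C[b],[2,50,90,98],axis=0).round(4).tolist())
print([ [i,round(float(np.median(C[i][b[i]][:,2])),4)] for i in range(155,175) if b[i].any()])
E
```

```text
26 [[0.4622, -0.2468, 0.265], [0.4747, -0.2398, 0.2788], [0.483, -0.2253, 0.2803], [0.484, -0.2233, 0.2845]]
[[159, 0.2792], [160, 0.2796], [161, 0.2778], [162, 0.2781], [163, 0.2795], [164, 0.2777], [165, 0.2747], [170, 0.2565]]
```

The grip's top is at z ≈ 0.279–0.280, and 0.280 is the height expected with the stem fully home. The keeper is shut, the bystanders have not moved and the arm is clear, so I'll hand it in.

```bash
python3 -c "
from plant import arm
print(arm.close_job())"
```

```text
the job is handed in; nothing more can be done
None
```

The valve head is off the hook, standing upright in the red neck and released. I handed the job in about 31 s into the 59 s allowed; no verdict was reported.

**What I did:**
- **Grip and feel:** I gripped the blue block across its 18 mm side, lifted the bar about 4 mm off the throat floor, and felt the keeper at about 2 N.
- **Pressing the keeper:** I pressed back to about 10.5 N along the hook, near the keeper's stop. With the vertical part I estimate about 12 N in total. Sideways drag on the leaf meant several presses were needed.
- **Unhooking:** I raised the bar past the beak under about 7 N, drew it 100 mm forwards, and the keeper sprang shut.
- **Seating:** I lowered the stem into the neck until the rim took the weight, opened the fingers and backed off straight up.

**Last checks:**
- **Seating height:** the top of the grip measured z ≈ 0.279–0.280 m; fully home should give 0.280 m.
- **Upright:** the yoke's legs leaned no more than about 0.02 rad in the depth data.
- **Keeper and bystanders:** the pictures show the keeper leaf back at the beak tip and the bystanders where they lay.
- **Arm:** it stands about 10 cm clear, with about 0.5 N on the wrist, which is within its noise.

**What disagreed or is unconfirmed:**
- **Cameras:** the two differed by about 4–5 mm in x. I used the mean and then the scene camera alone for the fit into the neck.
- **Keeper angle:** it was inferred from the pressing force, not seen. From first contact to the stop the bar seemed to travel about 12 mm, against the roughly 9 mm expected; flex in the arm or grip may explain that.

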